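# Build up the two-cavity potting mould on its base

### The arm

A 7-joint arm with a two-finger parallel gripper is mounted at the origin on a cart in front of the work surface, level with it; the furniture and walls round the work are solid. World frame = base frame: x ahead of the robot, y to its left, z up, the work surface at z = 0. Lengths are in mm, angles in rad, forces in N, time in s.
With the tool pointing down it reaches from about 425 to 925 mm from the base axis. Payload 6.8 kg.
Tool frame: the origin (TCP) lies on the front face of the gripper's body, between the roots of the fingers; the fingertips stand 73 mm ahead of it and the grasp point (between the pads) lies 54 mm ahead of it; x points along the fingers, y is the direction in which the jaws open and shut, and the axes are right-handed (so a half turn about x gives the same grasp; the last joint's range is limited). The gripper opens to 85 mm and grips with 20 to 120 N. Pads are 22 mm wide; open, the fingers measure 114 mm over their backs; the gripper's body (76 mm by 85 mm) begins 54 mm behind the grasp point. The pads swing forward as they close: fully open they stand 13 mm farther back than shut.
Start: joints at [-1.338, 0.477, 0.022, 1.555, -0.011, 1.109, -0.083], TCP at [225.61, 636.196, 303.908] pointing down, gripper open.
Joint ranges: [-2.96, 2.96], [-0.34, 2.1], [-1.41, 1.46], [0.24, 2.44], [-1.37, 4.51], [0.17, 1.92], [-2.96, 2.96]. Speed limits (rad/s): [2.39, 2.39, 3.14, 3.14, 3.14, 3.14, 3.14].

### API

Orientations are given as [roll, pitch, yaw] about the fixed x, y, z axes, in that order (R = Rz(yaw) Ry(pitch) Rx(roll)).
In Python, from station import * gives the robot as it stands.
- The arm moves only by the tool send_rows, never from a script. Its argument "steps" is a list of rows, each a list of 3 entries, a list of its own where there are three numbers: the opening in per cent of the stroke, from 0 (shut) to 100 (fully open), then the shift along the tool's x, y, z in units of 25 mm (1.0 is 25 mm), then the turn, a rotation vector about the tool's x, y, z in units of 6 degrees (1.0 is 6 degrees). In form: [[grip, [x, y, z], [rx, ry, rz]], ...]. A call has 1 to 8 rows; each row is the pose to reach, as a shift and turn from the pose commanded when the call began, along the tool's axes at that moment; what a row does not reach only later rows make up. A row lasts 1/12 s, in which the tool goes at most 41.7 mm and 7.16 degrees, less where a joint would pass 70% of its speed; a pose out of reach is approached as far as the arm can. A call with a gripper value outside its range is refused whole. The fingers move at their own pace and stop on an object; "squeeze" is the grip in N (left out, the last holds). Time passes only in rows, so rows that repeat a pose let the fingers close. It gives the time, the measured TCP pose, the force and the opening at its end, in the units of the state.
- state(): the state, without advancing time (a new reading comes with each control period).
- read_camera(name): name is "scene" or "top" or "wrist"; returns (picture, depth): 400x640x3 uint8, red, green, blue; 400x640 float32, mm along the optical axis (not along the pixel's ray), 0 where there is no reading.
- camera_model(name): a dict with "camera_matrix" (3x3 intrinsics, pixels), "R" (3x3) and "t" (3): a world point X has camera coordinates R X + t; the wrist camera has in their place "tool_from_camera" (4x4, takes a point from camera to tool coordinates, whose origin is the TCP and whose axes are the tool frame's). Camera axes: x right, y down, z forward; pixel columns grow to the right and rows downward; lengths in mm; the calibration is good to about 2 mm. A picture is of the moment at which its call begins: read the wrist's pose just before it. camera_model takes no time and is no camera call.
- finish_job(): hands the job in, once; it reports no verdict.
The state is a dict: "t": time; "qpos": joint angles; "joint_vel": joint speeds; "tau": joint torques, N m; "ee_pos": TCP position; "tool_rot": TCP orientation; "contact_force": force on the tool from outside, world axes, zero at the start; "moment": the same for the moment, N m; "finger_gap": opening from 0.0 (shut) to 1.0 (fully open).
Only numpy, scipy, OpenCV 4.12 (cv2) and the standard library are available. Lean on these libraries where they do the work, as an engineer would, in place of code of your own. Each camera call takes 0.05 s, during which the arm holds its last target.

### The job

Build up the potting mould ready for pouring: put the thick cavity frame down over the two pillars of the mould base, then stand each brass insert, stem up, in the bore of the frame that matches it, the large insert in the large bore and the small one in the small bore. Last, close the mould with the thin cover plate, over the same pillars and with the insert stems coming up through its two fill holes, so that every part is fully home and let go.

Things in the scene. Friction and masses are not known exactly. Their poses are not given: they have to be found in the camera images.
- mould_base: Dark steel plate 74 (x) by 172 mm (y), 16 mm thick, fixed flat on the bench; origin at the centre of its underside. Two bright guide pillars, 10 mm in diameter, stand at y = -54 and +54 mm, rising 58 mm above its top (74 mm above the bench); the last 10 mm taper to a 4 mm tip. Frame and cover go over them either way round (a half turn makes no difference).
- frame: Loose aluminium cavity frame, the thick plate: 60 mm (x, grip it so) by 132 mm (y), 26 mm thick, 0.3-0.6 kg; origin at the centre of its underside. On its y axis: 13 mm through holes for the pillars at y = -54 and +54 mm, and unequal round through bores, 40 mm at y = -21 and 29 mm at y = +21 mm. Seated, its underside lies on the base's top, 16 mm above the bench.
- bore_large (a point): Centre of the large bore (40 mm in diameter, through the full 26 mm) of the frame, at the level of the frame's underside. With the frame on the base, the base's top is the floor of the bore.
- bore_small (a point): Centre of the small bore (29 mm in diameter, through the full 26 mm) of the frame, at the level of the frame's underside.
- insert_large: Loose turned brass insert, the large one, upright on its flange: flange 37 mm in diameter and 9 mm high, chamfered 2 mm below; above it a stem 18 mm in diameter (grip its top 20 mm: the bores are 26 mm deep); 48 mm high in all. Origin at the centre of its underside, z up along the stem. 0.12-0.22 kg.
- insert_small: Loose turned brass insert, the small one, upright on its flange: flange 26 mm in diameter and 9 mm high, chamfered 2 mm below; above it a stem 11 mm in diameter (grip its top 20 mm: the bores are 26 mm deep); 54 mm high in all. Origin at the centre of its underside, z up along the stem. 0.05-0.1 kg.
- cover: Loose aluminium cover, the thin plate: 60 mm (x, grip it so) by 132 mm (y), 10 mm thick, 0.15-0.3 kg; origin at the centre of its underside. On its y axis: 13 mm through holes for the pillars at y = -54 and +54 mm, equal 24 mm fill holes for the stems at y = -21 and +21 mm. Seated, its underside lies on the frame's top, 42 mm above the bench, and the stems stand 18 and 12 mm out of it.
Mind the look-alikes: they are no part of the job. What is shaped like the insert_small but green or red is not meant.

How it is judged (in metres and radians):
On the way, in this order (a step that is already met when the one before it is completed fails the run):
1. the cavity frame lies seated on the base, over both pillars (horizontal distance between frame and mould_base below 0.004 m and z of frame in the frame of mould_base between 0.013 and 0.019 m and angle between frame's own z axis and vertical below 0.05 rad and angle between the y axis of frame and the y axis of mould_base, either way round below 0.1 rad), for 0.2 s.
2. both inserts stand on the floor of their own bores, in the seated frame (all of step 1 and horizontal distance between insert_large and bore_large below 0.005 m and z of insert_large in the frame of bore_large between -0.003 and 0.003 m and angle between each of insert_large, insert_small's own z axis and vertical below 0.15 rad and horizontal distance between insert_small and bore_small below 0.005 m and z of insert_small in the frame of bore_small between -0.003 and 0.003 m), for 0.2 s.
3. the cover lies seated on the frame, over both pillars and both stems (all of step 2 and horizontal distance between cover and mould_base below 0.004 m and z of cover in the frame of mould_base between 0.039 and 0.045 m and angle between cover's own z axis and vertical below 0.05 rad and angle between the y axis of cover and the y axis of mould_base, either way round below 0.1 rad), for 0.2 s.
At the end, for the whole second after the job is handed in: Frame and cover flat on the pillars (centres within 4 mm of the base's, heights 16 and 42 mm above the bench within 3 mm, tilt under 0.05 rad); each insert upright (0.15 rad) in its own bore, within 5 mm of its centre and 3 mm of its floor; all released and at rest (all of step 3 and linear speed of each of frame, insert_large, insert_small, cover below 0.02 m/s); the robot touches nothing.
It also fails if it takes over 128 s, if anything falls off the work surface, if the arm or the gripper's body presses on something with over 40 N, if the wrist force passes 120 N, or if a joint passes its speed limit or range.

## Working session

There is one attempt and no reset: what is moved stays moved. The work goes in short steps, Python scripts to look and compute and a tool call to move; the robot and the scene stay as the last step left them, time stands still between calls to the robot, and variables do not carry over. Pictures are saved under pics/ and viewed, and the job is handed in when it is done.

Besides the shell and the picture viewer there is one more tool, called after "Call:" as a command line: name --argument value ..., lists and objects as JSON in quotes. send_rows: Moves the arm, as the interface text tells. Its arguments: {"type":"object","properties":{"steps":{"type":"array"},"squeeze":{"type":"number"}},"required":["steps"]}

```bash
ls; mkdir -p pics; python3 - <<'E'
from station import *
import cv2,numpy as np
print(state())
for n in ("scene","top"):
    p,d=read_camera(n); cv2.imwrite(f"pics/{n}0.png",p[:,:,::-1]); np.save(f"pics/{n}0.npy",d); m=camera_model(n); print(n,m)
print(camera_model("wrist"))
E
```

```text
pics
{'t': 0.0, 'qpos': array([-1.33809789,  0.47777052,  0.022336  ,  1.5564491 , -0.01147265,
        1.10927973, -0.08308049]), 'joint_vel': array([-2.14167335e-03, -1.41483172e-03, -3.93779047e-04,  5.79985620e-04,
       -3.05863037e-04, -1.01803603e-03, -2.35106729e-05]), 'tau': array([-2.31965705e-04, -5.96436489e+01,  1.60788082e+00, -2.81206888e+01,
        1.25232182e-02,  8.86150432e-03,  2.04654657e-05]), 'ee_pos': array([225.46814253, 635.74847925, 302.94635648]), 'tool_rot': array([-1.48421907,  1.56901782, -1.82496086]), 'contact_force': array([-0.00366417, -0.01121157,  0.37683341]), 'moment': array([0.06895383, 0.03547039, 0.00243416]), 'finger_gap': 1.0002502032724339}
scene {'camera_matrix': array([[389.35331798,   0.        , 316.38416041],
       [  0.        , 389.35331798, 202.29654331],
       [  0.        ,   0.        ,   1.        ]]), 'R': array([[ 0.83931101, -0.54360753,  0.00692023],
       [-0.28039031, -0.44374823, -0.85115732],
       [ 0.46576636,  0.71244534, -0.52486506]]), 't': array([-404.78355587,  232.28373762,  756.31466414])}
top {'camera_ma
[... 206 characters left out ...]
587355],
       [-0.99547603,  0.00840519, -0.09464056],
       [ 0.09482465,  0.02519049, -0.99517522]]), 't': array([  89.3331151 ,  543.89474691, 1144.05275412])}
{'camera_matrix': array([[288.11162884,   0.        , 317.87957513],
       [  0.        , 288.11162884, 202.00859309],
       [  0.        ,   0.        ,   1.        ]]), 'tool_from_camera': array([[-2.42962748e-03, -2.76417296e-01,  9.61034638e-01,
        -6.93533093e+01],
       [ 9.99996995e-01, -9.84582020e-04,  2.24493957e-03,
         3.32593163e-01],
       [ 3.25677302e-04,  9.61037205e-01,  2.76418857e-01,
        -7.06978786e+01],
       [ 0.00000000e+00,  0.00000000e+00,  0.00000000e+00,
         1.00000000e+00]])}
```

View pics/scene0.png

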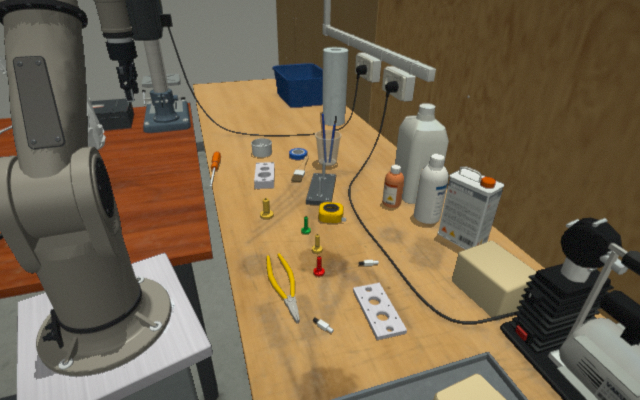

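View pics/top0.png

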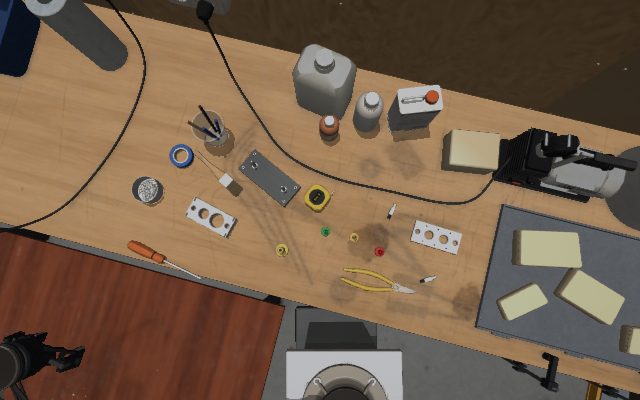

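The top view shows the base at (269,178), one plate at (211,217), which looks like the frame, and another at (436,236), which looks like the cover. There are brass pieces at (281,250) and (354,237), with green at (325,232) and red at (379,251) as look-alikes. I'll enlarge these.

```bash
cat > h.py <<'E'
from station import *
import cv2,numpy as np
def ray(name,u,v,z):
    m=camera_model(name);K=m["camera_matrix"];R=m["R"];t=m["t"]
    c=-R.T@t; d=R.T@np.linalg.inv(K)@np.array([u,v,1.]); s=(z-c[2])/d[2]; return c+s*d
def proj(name,X):
    m=camera_model(name);x=m["R"]@np.asarray(X)+m["t"];x=m["camera_matrix"]@x;return x[:2]/x[2]
E
python3 - <<'E'
import cv2,numpy as np
p=cv2.imread("pics/top0.png")
a=cv2.resize(p[140:270,170:300],(520,520),interpolation=cv2.INTER_CUBIC)
b=cv2.resize(p[200:270,260:330+60],(780,420),interpolation=cv2.INTER_CUBIC)
c=cv2.resize(p[205:270,400:475],(450,390),interpolation=cv2.INTER_CUBIC)
cv2.imwrite("pics/ca.png",a);cv2.imwrite("pics/cb.png",b);cv2.imwrite("pics/cc.png",c)
d=np.load("pics/top0.npy");print(d[178,262],d[217,190],d[236,436])
E
```

```text
1189.6624 1180.6727 1173.81
```

View pics/ca.png

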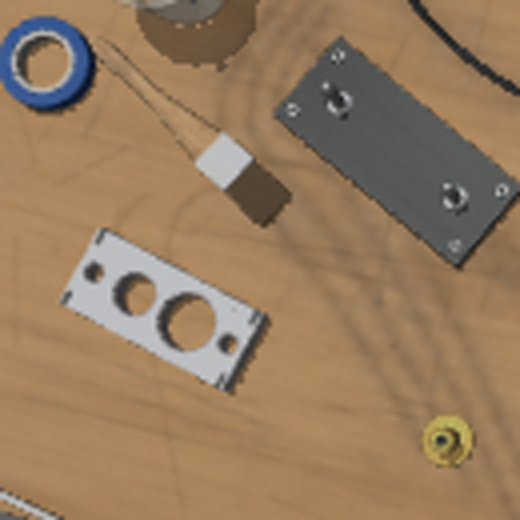

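View pics/cb.png

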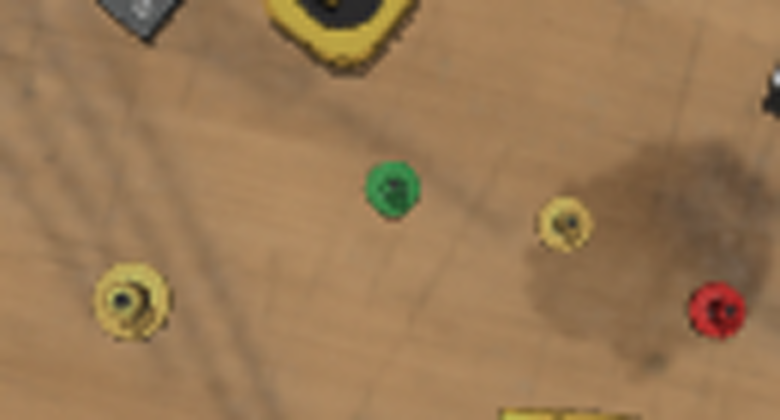

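View pics/cc.png

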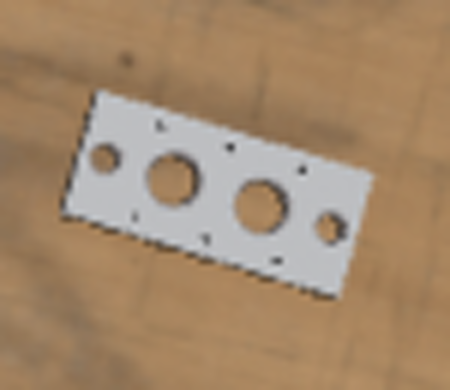

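The crops show:
- **Frame:** the thick plate with unequal bores at (211,217). The large bore is toward lower right.
- **Cover:** the thin plate with equal holes at (436,236).
- **Brass inserts:** large at (281,250), small at (354,237). Green (325,232) and red (379,251) are the decoys.

Next I'll measure coarsely from the top camera. The wrist camera can refine later.

```bash
cat > m.py <<'E'
from h import *
p=cv2.imread("pics/top0.png"); hsv=cv2.cvtColor(p,cv2.COLOR_BGR2HSV)
def comp(mask,cx,cy):
    n,l,s,c=cv2.connectedComponentsWithStats(mask.astype(np.uint8)); k=l[cy,cx]; return (l==k),s[k]
def plate(cx,cy,z,mask):
    m,s=comp(mask,cx,cy)
    cs,_=cv2.findContours(m.astype(np.uint8),cv2.RETR_EXTERNAL,cv2.CHAIN_APPROX_NONE)
    c=max(cs,key=cv2.contourArea)
    pts=np.array([ray("top",u,v,z)[:2] for u,v in c[:,0,:]],np.float32)
    return cv2.minAreaRect(pts)
white=(hsv[:,:,1]<45)&(hsv[:,:,2]>130)
print("frame",plate(196,213,26,white)); print("cover",plate(436,228,10,white))
dark=(hsv[:,:,1]<60)&(hsv[:,:,2]<110)&(hsv[:,:,2]>50)
print("base",plate(262,185,16,dark))
y=(hsv[:,:,0]>20)&(hsv[:,:,0]<34)&(hsv[:,:,1]>90)&(hsv[:,:,2]>90)
for n,cx,cy in(("L",275,250),("S",349,237)):
    m,s=comp(y,cx,cy); print(n,s); u=s[0]+(s[2]-1)/2;v=s[1]+(s[3]-1)/2; print(ray("top",u,v,7))
for nm,u,v,z in (("fh1",170+94/4-.4,140+272/4-.4,26),("fh2",170+228/4-.4,140+343/4-.4,26),("ch1",400+105/6-.4,205+158/6-.4,10),("ch2",400+331/6-.4,205+227/6-.4,10),("p1",170+332/4,140+92/4,74),("p2",170+446/4,140+188/4,74)):
    print(nm,ray("top",u,v,z))
E
python3 m.py
```

```text
frame ((518.7548828125, 370.99334716796875), (131.32098388671875, 59.90006637573242), 61.79798126220703)
cover ((458.5471496582031, -259.74761962890625), (131.76812744140625, 59.918643951416016), 72.38117218017578)
base ((630.0274658203125, 206.6973876953125), (170.25997924804688, 72.91754150390625), 50.03863525390625)
L [     0      0    640    400 255276]
[566.0315148   63.35128675   7.        ]
S [     0      0    640    400 255276]
[566.0315148   63.35128675   7.        ]
fh1 [544.18903624 418.00028386  26.        ]
fh2 [493.67974266 322.82116746  26.        ]
ch1 [ 475.0298344  -208.29292407   10.        ]
ch2 [ 442.4110373  -311.31060568   10.        ]
p1 [659.56947107 242.19088095  74.        ]
p2 [593.25163889 164.79973092  74.        ]
```

```bash
cat >> h.py <<'E'
from scipy.spatial.transform import Rotation as Ro
def tool(s=None):
    s=s or state(); return np.array(s["ee_pos"]),Ro.from_euler("xyz",s["tool_rot"]).as_matrix()
def Rdown(yaw): # tool x down, tool y at world angle yaw(deg)
    a=np.radians(yaw);x=np.array([0,0,-1.]);y=np.array([np.cos(a),np.sin(a),0]);return np.c_[x,y,np.cross(x,y)]
def plan(pos,yaw):
    p,R=tool(); d=R.T@(np.asarray(pos,float)-p)/25; r=Ro.from_matrix(R.T@Rdown(yaw)).as_rotvec(degrees=True)/6
    print("shift",d.round(3),"turn",r.round(3),"dist",np.linalg.norm(d)*25)
def ystat():
    s=state();p,R=tool(s);print("t",round(s["t"],2),"p",p.round(1),"yaw",round(np.degrees(np.arctan2(R[1,1],R[0,1])),2),"tilt",R[2].round(3),"F",np.round(s["contact_force"],1),"gap",round(s["finger_gap"],3),"q",np.round(s["qpos"],2))
E
python3 - <<'E'
from h import *
ystat()
p=cv2.imread("pics/top0.png"); hsv=cv2.cvtColor(p,cv2.COLOR_BGR2HSV)
for n,cx,cy in(("L",281,250),("S",354,237)):
    w=hsv[cy-12:cy+13,cx-12:cx+13]; m=(w[:,:,0]>18)&(w[:,:,0]<36)&(w[:,:,1]>110)
    c=max(cv2.findContours(m.astype(np.uint8),cv2.RETR_EXTERNAL,cv2.CHAIN_APPROX_NONE)[0],key=cv2.contourArea)
    (u,v),r=cv2.minEnclosingCircle(c); print(n,u+cx-12,v+cy-12,r,ray("top",u+cx-12,v+cy-12,6))
for u,v in((210,140),(317,197)): print(ray("top",u,v,0))
plan([519,371,250],151.8);plan([519,371,250],-28.2)
E
```

```text
t 0.1 p [225.5 635.8 303. ] yaw 70.48 tilt [-1.    -0.002  0.   ] F [0.1 0.1 1. ] gap 1.002 q [-1.34  0.48  0.02  1.56 -0.01  1.11 -0.08]
L 281.6428575515747 249.6428575515747 6.566091537475586 [425.25466099 170.87563515   6.        ]
S 354.0 237.0 4.472236156463623 [459.38170179 -32.64507093   6.        ]
[743.84317929 380.63998525   0.        ]
[574.05398113  70.47132798   0.        ]
shift [ 2.132 -6.055 14.605] turn [-1.3554e+01 -1.0000e-02  1.4000e-02] dist 398.8461870127272
shift [ 2.132 -6.055 14.605] turn [1.6446e+01 1.5000e-02 1.1000e-02] dist 398.8461870127272
```

Call:
send_rows --steps '[[100, [0.5, -1, 2], [2, 0, 0]], [100, [1, -2, 4], [3, 0, 0]], [100, [1.5, -3, 6], [4, 0, 0]], [100, [2, -4, 8], [5, 0, 0]], [100, [2.5, -5, 10], [6, 0, 0]], [100, [3, -5.5, 12], [7, 0, 0]], [100, [3.3, -6, 14], [8, 0, 0]], [100, [3.3, -6, 14.6], [8, 0, 0]]]'

```text
t: 0.77
ee_pos: [463.2, 412.0, 232.8]
tool_rot: [-1.144, 1.569, -2.327]
contact_force: [-0.3, 0.5, 0.8]
finger_gap: 0.998
```

```bash
python3 -c "
from h import *
ystat();plan([519,371,220],-28.2)"
```

```text
t 0.77 p [463.2 412.  232.8] yaw 22.18 tilt [-1.    -0.001  0.001] F [-0.3  0.5  0.8] gap 0.998 q [-1.02  0.47  0.26  1.77 -0.15  0.92 -0.31]
shift [0.511 1.45  2.361] turn [8.397 0.01  0.009] dist 70.43981435046128
```

Call:
send_rows --steps '[[100, [0, 0, 0], [0, 0, 0]], [100, [0, 0, 0], [0, 0, 0]], [100, [0, 0, 0], [0, 0, 0]]]'

```text
t: 1.02
ee_pos: [462.2, 413.9, 233.2]
tool_rot: [-1.794, 1.57, -2.973]
contact_force: [-0.6, 0.2, -0.1]
finger_gap: 0.999
```

```bash
python3 -c "
from h import *
ystat();plan([519,371,220],-28.2)"
```

```text
t 1.02 p [462.2 413.9 233.2] yaw 22.47 tilt [-1.    -0.001 -0.   ] F [-0.6  0.2 -0.1] gap 0.999 q [-1.02  0.47  0.26  1.77 -0.15  0.92 -0.31]
shift [0.528 1.443 2.454] turn [8.444e+00 2.000e-03 1.000e-02] dist 72.38612716971609
```

Call:
send_rows --steps '[[100, [0.5, 1.4, 2.5], [4, 0, 0]], [100, [0.5, 1.4, 2.5], [8.4, 0, 0]], [100, [0.5, 1.4, 2.5], [8.4, 0, 0]], [100, [0.5, 1.4, 2.5], [8.4, 0, 0]], [100, [0.5, 1.4, 2.5], [8.4, 0, 0]], [100, [0.5, 1.4, 2.5], [8.4, 0, 0]], [100, [0.5, 1.4, 2.5], [8.4, 0, 0]], [100, [0.5, 1.4, 2.5], [8.4, 0, 0]]]'

```text
t: 1.68
ee_pos: [517.1, 371.7, 220.9]
tool_rot: [-1.547, 1.57, 2.678]
contact_force: [-0.6, -0.7, -0.3]
finger_gap: 1.0
```

Call:
send_rows --steps '[[100, [0, 0, 0], [0, 0, 0]], [100, [0, 0, 0], [0, 0, 0]]]'

```text
t: 1.85
ee_pos: [518.0, 370.5, 221.1]
tool_rot: [-1.878, 1.57, 2.353]
contact_force: [0.0, 0.2, -0.1]
finger_gap: 1.004
```

```bash
cat >> h.py <<'E'
def wshot(fn):
    p,R=tool(); im,d=read_camera("wrist"); cv2.imwrite(f"pics/{fn}.png",im[:,:,::-1]); np.save(f"pics/{fn}.npy",d)
    np.savez(f"pics/{fn}_pose.npz",p=p,R=R); return im,d,p,R
def wray(u,v,z,p,R):
    m=camera_model("wrist");T=m["tool_from_camera"]; d=np.linalg.inv(m["camera_matrix"])@np.array([u,v,1.])
    o=R@T[:3,3]+p; d=R@(T[:3,:3]@d); return o+d*(z-o[2])/d[2]
def wproj(X,p,R):
    m=camera_model("wrist");T=np.linalg.inv(m["tool_from_camera"]); x=R.T@(np.asarray(X,float)-p); x=T[:3,:3]@x+T[:3,3]; x=m["camera_matrix"]@x; return x[:2]/x[2]
E
python3 -c "
from h import *
ystat();plan([519,371,220],-28.2);wshot('w1')"
```

```text
t 1.85 p [518.  370.5 221.1] yaw -27.61 tilt [-1.    -0.001 -0.   ] F [ 0.   0.2 -0.1] gap 1.004 q [-1.06  0.54  0.48  1.75 -0.3   0.93 -0.94]
shift [ 0.045  0.027 -0.035] turn [ 0.098 -0.001  0.005] dist 1.575285085390423
```

View pics/w1.png

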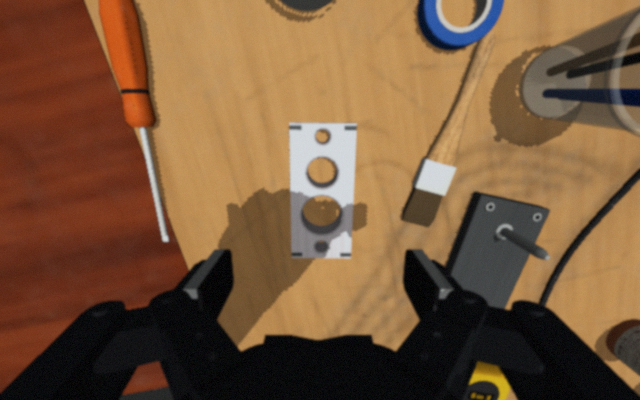

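The wrist view shows the frame at cols 289–357, rows 123–259, with the base at upper right of (480,250). I'll measure the frame here.

```bash
cat > pl.py <<'E'
from h import *
import sys
def meas(fn,seed,z,box,smax=60,vmin=70):
    p=cv2.imread(f"pics/{fn}.png");q=np.load(f"pics/{fn}_pose.npz");P,R=q["p"],q["R"]
    h=cv2.cvtColor(p,cv2.COLOR_BGR2HSV); m=((h[:,:,1]<smax)&(h[:,:,2]>vmin)).astype(np.uint8)
    x0,y0,x1,y1=box; k=np.zeros_like(m);k[y0:y1,x0:x1]=m[y0:y1,x0:x1]
    cs,hi=cv2.findContours(k,cv2.RETR_CCOMP,cv2.CHAIN_APPROX_NONE)
    i=max(range(len(cs)),key=lambda i:cv2.contourArea(cs[i]))
    pts=np.array([wray(u,v,z,P,R)[:2] for u,v in cs[i][:,0]],np.float32)
    print("rect",cv2.minAreaRect(pts))
    for j in range(len(cs)):
        if hi[0][j][3]==i and cv2.contourArea(cs[j])>40:
            a=np.array([wray(u,v,z,P,R)[:2] for u,v in cs[j][:,0]],np.float32); print("hole",cv2.minEnclosingCircle(a),cs[j].mean((0,1)))
    cv2.imwrite("pics/mask.png",k*255)
E
python3 -c "
from pl import *
meas('w1',None,26,(280,110,366,270))"
```

```text
rect ((521.5359497070312, 371.42425537109375), (131.9546661376953, 60.400753021240234), 61.7448616027832)
hole ((496.49920654296875, 325.00164794921875), 6.397752285003662) [320.70731707 245.19512195]
hole ((511.9173889160156, 353.9853515625), 20.20030975341797) [321.08928571 214.02678571]
hole ((532.03466796875, 391.53594970703125), 14.235785484313965) [322.02409639 170.45783133]
hole ((546.9322509765625, 419.4506530761719), 6.635122299194336) [322.15384615 135.79487179]
```

```bash
python3 -c "
from h import *
ystat();plan([521.5,371.6,69],-28.2);plan([521.5,371.6,110],-28.2)"
```

```text
t 1.9 p [518.2 370.2 221.2] yaw -27.68 tilt [-1. -0. -0.] F [ 0.8  0.2 -0.3] gap 1.005 q [-1.06  0.54  0.48  1.75 -0.3   0.93 -0.94]
shift [ 6.087  0.092 -0.109] turn [ 0.087 -0.002  0.004] dist 152.2051669896618
shift [ 4.447  0.091 -0.109] turn [ 0.087 -0.002  0.004] dist 111.22039377554023
```

Call:
send_rows --steps '[[100, [1, 0.09, -0.11], [0.09, 0, 0]], [100, [2, 0.09, -0.11], [0.09, 0, 0]], [100, [3, 0.09, -0.11], [0.09, 0, 0]], [100, [4, 0.09, -0.11], [0.09, 0, 0]], [100, [4.8, 0.09, -0.11], [0.09, 0, 0]], [100, [5.4, 0.09, -0.11], [0.09, 0, 0]], [100, [5.8, 0.09, -0.11], [0.09, 0, 0]], [100, [6.05, 0.09, -0.11], [0.09, 0, 0]]]'

```text
t: 2.57
ee_pos: [521.9, 370.7, 68.9]
tool_rot: [-0.642, 1.57, -2.709]
contact_force: [-0.4, -0.3, 0.5]
finger_gap: 1.0
```

Call:
send_rows --steps '[[100, [0, 0, 0], [0, 0, 0]], [100, [0, 0, 0], [0, 0, 0]]]'

```text
t: 2.73
ee_pos: [522.6, 371.0, 70.5]
tool_rot: [2.826, 1.57, 0.758]
contact_force: [-0.0, -0.1, 0.3]
finger_gap: 1.001
```

```bash
python3 -c "
from h import *
ystat();plan([521.5,371.6,69],-28.2);wshot('w2')"
```

```text
t 2.73 p [522.6 371.   70.5] yaw -28.45 tilt [-1.     0.    -0.001] F [-0.  -0.1  0.3] gap 1.001 q [-0.98  0.74  0.38  1.81 -0.41  0.67 -0.87]
shift [ 0.06  -0.048 -0.   ] turn [-0.042 -0.009 -0.003] dist 1.922393922437324
```

View pics/w2.png

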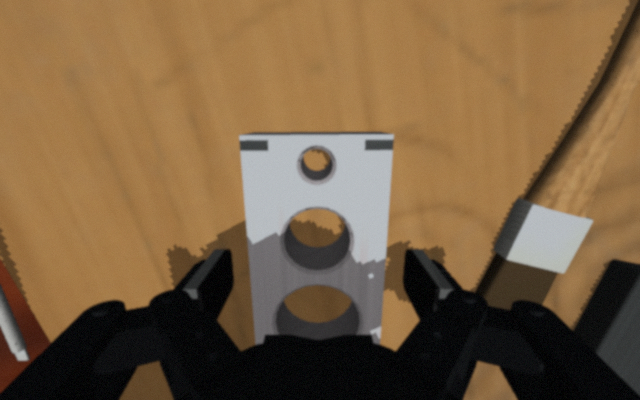

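The frame sits centred between the open fingers. Closing.

Call:
send_rows --steps '[[40, [0, 0, 0], [0, 0, 0]], [40, [0, 0, 0], [0, 0, 0]], [40, [0, 0, 0], [0, 0, 0]], [40, [0, 0, 0], [0, 0, 0]], [40, [0, 0, 0], [0, 0, 0]], [40, [0, 0, 0], [0, 0, 0]], [40, [0, 0, 0], [0, 0, 0]], [40, [0, 0, 0], [0, 0, 0]]]' --squeeze 80

```text
t: 3.45
ee_pos: [522.7, 371.3, 71.3]
tool_rot: [2.907, 1.569, 0.839]
contact_force: [-1.3, 0.0, 6.8]
finger_gap: 0.682
```

```bash
python3 -c "
from h import *
ystat()"
```

```text
t 3.45 p [522.7 371.3  71.3] yaw -28.46 tilt [-1.     0.    -0.002] F [-1.3  0.   6.8] gap 0.682 q [-0.98  0.74  0.38  1.81 -0.41  0.67 -0.87]
```

Call:
send_rows --steps '[[40, [-0.3, 0, 0], [0, 0, 0]], [40, [-0.8, 0, 0], [0, 0, 0]], [40, [-1.6, 0, 0], [0, 0, 0]], [40, [-2.5, 0, 0], [0, 0, 0]], [40, [-3.4, 0, 0], [0, 0, 0]], [40, [-4.2, 0, 0], [0, 0, 0]], [40, [-4.8, 0, 0], [0, 0, 0]], [40, [-5, 0, 0], [0, 0, 0]]]'

```text
t: 4.12
ee_pos: [523.1, 371.2, 198.4]
tool_rot: [2.804, 1.567, 0.736]
contact_force: [0.4, -0.4, -4.2]
finger_gap: 0.688
```

Call:
send_rows --steps '[[40, [0, 0, 0], [0, 0, 0]], [40, [0, 0, 0], [0, 0, 0]]]'

```text
t: 4.28
ee_pos: [521.6, 370.6, 194.6]
tool_rot: [-0.823, 1.57, -2.891]
contact_force: [-1.3, 0.1, -3.9]
finger_gap: 0.686
```

```bash
python3 -c "
from h import *
ystat();wshot('w3')
plan([630-70*.64,206.7-70*.77,196],-40)"
```

```text
t 4.28 p [521.6 370.6 194.6] yaw -28.46 tilt [-1. -0.  0.] F [-1.3  0.1 -3.9] gap 0.686 q [-1.05  0.58  0.47  1.76 -0.33  0.88 -0.93]
shift [-0.076  6.394  6.438] turn [1.923 0.016 0.006] dist 226.84285558099367
```

View pics/w3.png

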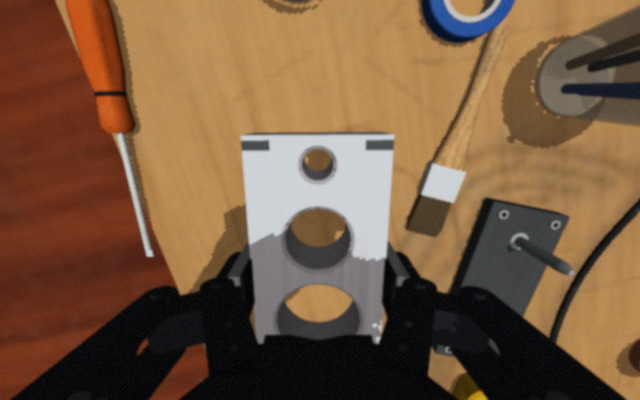

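The frame is held, with its pillar hole at (318,163) in the image. I'll carry it to a viewing pose 130 mm short of the base along the base's long axis, so both pillars show ahead of the frame.

```bash
python3 -c "
from h import *
plan([546,107,200],-40)
q=np.load('pics/w3_pose.npz')
m=camera_model('wrist');T=m['tool_from_camera']
for u,v in((318,163),(242.5,133),(394,133),(318.5,133)):
    d=T[:3,:3]@np.linalg.inv(m['camera_matrix'])@np.array([u,v,1.]); o=T[:3,3]; print(u,v,o+d*(45-o[0])/d[0])
"
```

```text
shift [-0.232  5.888  8.796] turn [1.923 0.016 0.006] dist 264.68645972905256
318 163 [ 45.          -0.51173115 -54.01126193]
242.5 133 [ 45.         -29.68526877 -65.62473041]
394 133 [ 45.          28.84620217 -65.60821952]
318.5 133 [ 45.          -0.31616254 -65.6164458 ]
```

Call:
send_rows --steps '[[40, [-0.1, 0.4, 0.6], [0, 0, 0]], [40, [-0.2, 1.2, 1.8], [0.4, 0, 0]], [40, [-0.2, 2.1, 3.1], [0.8, 0, 0]], [40, [-0.2, 3, 4.5], [1.2, 0, 0]], [40, [-0.2, 3.9, 5.9], [1.6, 0, 0]], [40, [-0.2, 4.8, 7.2], [1.9, 0, 0]], [40, [-0.2, 5.5, 8.3], [1.9, 0, 0]], [40, [-0.2, 5.9, 8.8], [1.9, 0, 0]]]'

```text
t: 5.0
ee_pos: [545.9, 100.7, 199.1]
tool_rot: [0.106, 1.567, -2.167]
contact_force: [0.4, -1.0, -4.0]
finger_gap: 0.687
```

Call:
send_rows --steps '[[40, [0, 0, 0], [0, 0, 0]], [40, [0, 0, 0], [0, 0, 0]], [40, [0, 0, 0], [0, 0, 0]], [40, [0, 0, 0], [0, 0, 0]]]'

```text
t: 5.33
ee_pos: [546.5, 108.5, 199.3]
tool_rot: [-1.037, 1.57, 2.982]
contact_force: [-0.4, -0.6, -3.6]
finger_gap: 0.685
```

```bash
python3 -c "
from h import *
ystat();wshot('w4')"
```

```text
t 5.33 p [546.5 108.5 199.3] yaw -39.74 tilt [-1.    -0.001  0.001] F [-0.4 -0.6 -3.6] gap 0.685 q [-0.74  0.46  0.56  1.96 -0.33  0.81 -0.69]
```

View pics/w4.png

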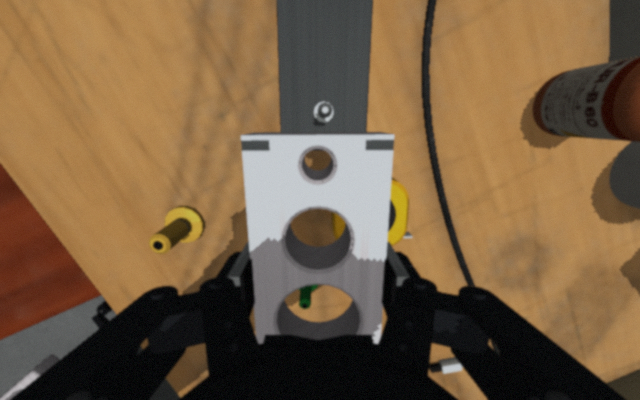

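The near pillar is at (323,112) and the far one is out of view. I'll advance 65 mm (the frame's bottom is at 128, above the 74 tips) so the far pillar shows too.

Call:
send_rows --steps '[[40, [0, 0, -0.6], [0, 0, 0]], [40, [0, 0, -1.3], [0, 0, 0]], [40, [0, 0, -2], [0, 0, 0]], [40, [0, 0, -2.6], [0, 0, 0]], [40, [0, 0, -2.6], [0, 0, 0]], [40, [0, 0, -2.6], [0, 0, 0]], [40, [0, 0, -2.6], [0, 0, 0]]]'

```text
t: 5.97
ee_pos: [587.9, 157.1, 199.5]
tool_rot: [-0.337, 1.569, -2.603]
contact_force: [0.9, -0.7, -3.1]
finger_gap: 0.683
```

```bash
python3 -c "
from h import *
ystat();wshot('w5')
a=cv2.imread('pics/w4.png')[60:140,260:390];b=cv2.imread('pics/w5.png')[0:140,240:410]
cv2.imwrite('pics/w45.png',np.vstack([cv2.resize(a,(680,420)),]));cv2.imwrite('pics/w5c.png',cv2.resize(b,None,fx=4,fy=4,interpolation=cv2.INTER_CUBIC))"
```

```text
t 5.97 p [587.9 157.1 199.5] yaw -39.82 tilt [-1.    -0.     0.001] F [ 0.9 -0.7 -3.1] gap 0.683 q [-0.76  0.54  0.54  1.84 -0.35  0.86 -0.74]
```

View pics/w45.png

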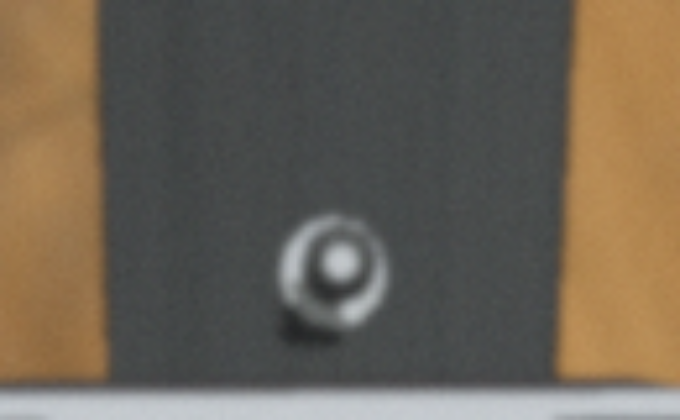

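View pics/w5c.png

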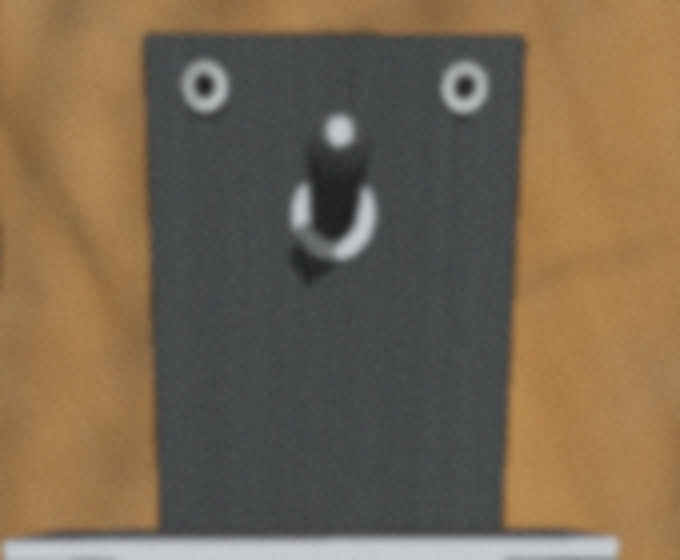

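```bash
python3 -c "
from h import *
A=np.load('pics/w4_pose.npz');B=np.load('pics/w5_pose.npz')
for n,q,u,v,z in(('t1',A,324.8,109.7,74),('b1',A,323.3,111.4,16),('t2',B,324.6,32.4,74),('b2',B,322.9,54.1,16)): print(n,wray(u,v,z,q['p'],q['R']))
"
```

```text
t1 [598.16744719 165.0822593   74.        ]
b1 [598.40856274 165.45618308  16.        ]
t2 [667.73156638 247.7296345   74.        ]
b2 [667.35447668 247.51546637  16.        ]
```

Both pillars agree (108.0 mm apart), giving a base centre of (633.0, 206.4) and a long axis of 49.9°. Going above it.

```bash
python3 -c "
from h import *
ystat();plan([633.4,206.3,160],-40.1)"
```

```text
t 6.02 p [587.9 156.6 199.6] yaw -39.87 tilt [-1.    -0.     0.001] F [-0.8 -0.3 -4.2] gap 0.684 q [-0.76  0.54  0.54  1.84 -0.35  0.86 -0.74]
shift [ 1.58   0.122 -2.696] turn [0.038 0.011 0.003] dist 78.17345910588578
```

Call:
send_rows --steps '[[40, [0, 0.1, -0.6], [0.04, 0, 0]], [40, [0.3, 0.12, -1.3], [0.04, 0, 0]], [40, [0.8, 0.12, -2], [0.04, 0, 0]], [40, [1.2, 0.12, -2.6], [0.04, 0, 0]], [40, [1.5, 0.12, -2.7], [0.04, 0, 0]], [40, [1.6, 0.12, -2.7], [0.04, 0, 0]], [40, [1.6, 0.12, -2.7], [0.04, 0, 0]], [40, [1.6, 0.12, -2.7], [0.04, 0, 0]]]'

```text
t: 6.68
ee_pos: [633.7, 205.3, 160.2]
tool_rot: [0.151, 1.57, -2.121]
contact_force: [-0.6, -0.7, -2.8]
finger_gap: 0.683
```

```bash
python3 -c "
from h import *
wshot('w6');ystat();plan([633.4,206.3,110],-40.1);plan([633.4,206.3,87],-40.1)"
```

```text
t 6.73 p [634.  205.5 160.5] yaw -40.2 tilt [-1.  0.  0.] F [ 0.3 -0.1 -4.3] gap 0.683 q [-0.76  0.67  0.51  1.72 -0.41  0.86 -0.77]
shift [ 2.021 -0.04  -0.011] turn [-0.017  0.001 -0.004] dist 50.544088044038624
shift [ 2.941 -0.041 -0.011] turn [-0.017  0.001 -0.004] dist 73.54089031182669
```

View pics/w6.png

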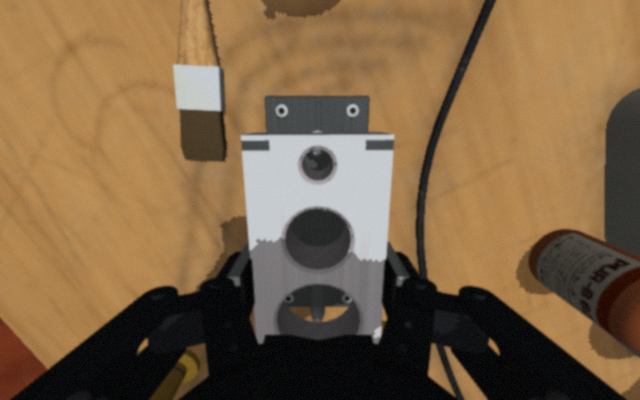

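The pillar's bright tip shows inside the frame's pillar hole at (318,163), so it is aligned. Lowering.

Call:
send_rows --steps '[[40, [0.3, -0.04, 0], [0, 0, 0]], [40, [0.6, -0.04, 0], [0, 0, 0]], [40, [0.9, -0.04, 0], [0, 0, 0]], [40, [1.2, -0.04, 0], [0, 0, 0]], [40, [1.4, -0.04, 0], [0, 0, 0]], [40, [1.6, -0.04, 0], [0, 0, 0]], [40, [1.6, -0.04, 0], [0, 0, 0]]]'

```text
t: 7.32
ee_pos: [633.1, 207.4, 118.6]
tool_rot: [-0.301, 1.57, -2.572]
contact_force: [-0.6, -0.4, -3.3]
finger_gap: 0.687
```

```bash
python3 -c "
from h import *
ystat();plan([633.4,206.3,87],-40.1)"
```

```text
t 7.32 p [633.1 207.4 118.6] yaw -40.11 tilt [-1.    -0.     0.001] F [-0.6 -0.4 -3.3] gap 0.687 q [-0.74  0.72  0.47  1.73 -0.44  0.8  -0.75]
shift [1.263 0.038 0.023] turn [-0.002  0.011  0.004] dist 31.597017394783506
```

No contact, and the frame is over the tips. Continuing to the bottom.

Call:
send_rows --steps '[[40, [0.3, 0, 0], [0, 0, 0]], [40, [0.6, 0, 0], [0, 0, 0]], [40, [0.8, 0, 0], [0, 0, 0]], [40, [1, 0, 0], [0, 0, 0]], [40, [1.1, 0, 0], [0, 0, 0]], [40, [1.2, 0, 0], [0, 0, 0]], [40, [1.2, 0, 0], [0, 0, 0]]]'

```text
t: 7.9
ee_pos: [633.1, 207.4, 89.3]
tool_rot: [-0.461, 1.57, -2.732]
contact_force: [-0.6, -0.6, -3.6]
finger_gap: 0.688
```

```bash
python3 -c "
from h import *
ystat();plan([633.4,206.3,87],-40.1)"
```

```text
t 7.9 p [633.1 207.4  89.3] yaw -40.11 tilt [-1.    -0.     0.001] F [-0.6 -0.6 -3.6] gap 0.688 q [-0.72  0.76  0.45  1.74 -0.46  0.75 -0.74]
shift [0.092 0.038 0.028] turn [-0.001  0.007  0.003] dist 2.568372399219115
```

Call:
send_rows --steps '[[40, [0.08, 0, 0], [0, 0, 0]], [40, [0.12, 0, 0], [0, 0, 0]], [40, [0.12, 0, 0], [0, 0, 0]]]'

```text
t: 8.15
ee_pos: [633.6, 207.6, 87.3]
tool_rot: [3.042, 1.57, 0.771]
contact_force: [-0.9, 0.4, 0.3]
finger_gap: 0.687
```

Call:
send_rows --steps '[[40, [0, 0, 0], [0, 0, 0]], [75, [0, 0, 0], [0, 0, 0]], [100, [0, 0, 0], [0, 0, 0]], [100, [0, 0, 0], [0, 0, 0]], [100, [0, 0, 0], [0, 0, 0]], [100, [0, 0, 0], [0, 0, 0]]]'

```text
t: 8.65
ee_pos: [633.5, 207.5, 87.0]
tool_rot: [2.726, 1.57, 0.455]
contact_force: [0.5, -0.2, 0.3]
finger_gap: 0.996
```

```bash
python3 -c "
from h import *
ystat();plan([633.4,206.3,220],-40.1)"
```

```text
t 8.65 p [633.5 207.5  87. ] yaw -40.11 tilt [-1.  0. -0.] F [ 0.5 -0.2  0.3] gap 0.996 q [-0.72  0.76  0.45  1.74 -0.46  0.75 -0.74]
shift [-5.319  0.029  0.04 ] turn [-0.001 -0.003 -0.001] dist 132.98193695320003
```

Call:
send_rows --steps '[[100, [-0.5, 0, 0], [0, 0, 0]], [100, [-1.5, 0, 0], [0, 0, 0]], [100, [-2.5, 0, 0], [0, 0, 0]], [100, [-3.5, 0, 0], [0, 0, 0]], [100, [-4.5, 0, 0], [0, 0, 0]], [100, [-5.3, 0, 0], [0, 0, 0]], [100, [-5.3, 0, 0], [0, 0, 0]], [100, [-5.3, 0, 0], [0, 0, 0]]]'

```text
t: 9.32
ee_pos: [634.1, 207.6, 221.5]
tool_rot: [2.759, 1.567, 0.488]
contact_force: [1.0, 0.5, -0.4]
finger_gap: 1.0
```

```bash
python3 -c "
from pl import *
ystat();wshot('w7')
meas('w7',None,42,(230,80,410,270))
plan([450,130,220],-40.1)"
```

```text
t 9.32 p [634.1 207.6 221.5] yaw -40.11 tilt [-1.     0.001 -0.003] F [ 1.   0.5 -0.4] gap 1.0 q [-0.79  0.6   0.55  1.68 -0.36  0.96 -0.81]
rect ((638.5711059570312, 213.9484405517578), (149.70187377929688, 65.4061050415039), 49.820499420166016)
hole ((619.633544921875, 192.48329162597656), 20.328781127929688) [317.11016949 223.6440678 ]
hole ((636.0255737304688, 226.8574676513672), 6.412771701812744) [306.42857143 185.02857143]
hole ((648.387939453125, 222.02279663085938), 13.315333366394043) [325.075 181.575]
shift [-7.000e-03 -3.609e+00  7.095e+00] turn [-0.001 -0.007  0.   ] dist 199.00961754259578
```

View pics/w7.png

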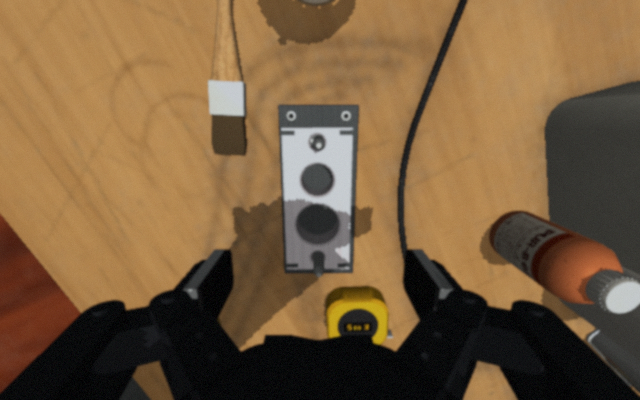

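The frame is seated over both pillars. Bores are at (318,222) and (317,179). I'll measure them closely and plan the approach to the large insert.

```bash
python3 -c "
from h import *
p=cv2.imread('pics/w7.png')[120:280,270:370]
cv2.imwrite('pics/w7c.png',cv2.resize(p,None,fx=3.75,fy=3.75,interpolation=cv2.INTER_CUBIC))
q=np.load('pics/w7_pose.npz')
a=np.radians(49.9);d=np.array([np.cos(a),np.sin(a)]);c=np.array([633,206.4])
for k in(-21,21,-54,54):
  X=np.r_[c+k*d,42]; print(k,X, (wproj(X,q['p'],q['R'])-[270,120]+.4)*3.75)
n=np.array([d[1],-d[0]])
for k,w in((66,30),(66,-30),(-66,30),(-66,-30)): print((wproj(np.r_[c+k*d+w*n,42],q['p'],q['R'])-[270,120]+.4)*3.75)
"
```

```text
-21 [619.47340378 190.33665058  42.        ] [183.40482339 397.24484704]
21 [646.52659622 222.46334942  42.        ] [183.40969591 228.99717433]
-54 [598.21732399 165.09424435  42.        ] [183.40127995 519.59958134]
54 [667.78267601 247.70575565  42.        ] [183.4138435   85.78139257]
[317.73026044  30.98444247]
[49.10845432 31.1407719 ]
[300.32560571 562.07399933]
[ 66.48044626 562.18304038]
```

View pics/w7c.png

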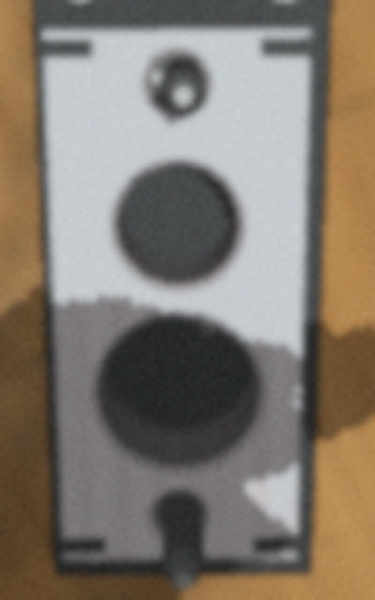

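```bash
python3 -c "
from h import *
q=np.load('pics/w7_pose.npz')
for u,v in((179,391),(178,223),(177,85)): print(wray(u/3.75-.4+270,v/3.75-.4+120,42,q['p'],q['R']))
X=np.array([425.3,170.9])
plan([425.3,170.9,220],-40.1)
"
```

```text
[619.69637259 192.27588096  42.        ]
[646.47870799 224.37454504  42.        ]
[666.78460789 248.7742797   42.        ]
shift [-0.007 -5.419  6.48 ] turn [-0.001 -0.007  0.   ] dist 211.1819165461489
```

Call:
send_rows --steps '[[100, [0, -0.7, 0.8], [0, 0, 0]], [100, [0, -1.5, 1.8], [0, 0, 0]], [100, [0, -2.4, 2.9], [0, 0, 0]], [100, [0, -3.3, 4], [0, 0, 0]], [100, [0, -4.2, 5.1], [0, 0, 0]], [100, [0, -5, 6], [0, 0, 0]], [100, [0, -5.4, 6.5], [0, 0, 0]], [100, [0, -5.4, 6.5], [0, 0, 0]]]'

```text
t: 10.03
ee_pos: [420.9, 169.0, 218.0]
tool_rot: [-0.652, 1.565, -2.922]
contact_force: [-0.3, -0.0, -0.6]
finger_gap: 0.999
```

Call:
send_rows --steps '[[100, [0, 0, 0], [0, 0, 0]], [100, [0, 0, 0], [0, 0, 0]], [100, [0, 0, 0], [0, 0, 0]]]'

```text
t: 10.28
ee_pos: [426.6, 170.4, 219.3]
tool_rot: [1.798, 1.57, -0.473]
contact_force: [-0.3, -0.4, 0.6]
finger_gap: 1.0
```

```bash
python3 -c "
from h import *
ystat();wshot('w8')"
```

```text
t 10.28 p [426.6 170.4 219.3] yaw -40.12 tilt [-1.     0.001 -0.   ] F [-0.3 -0.4  0.6] gap 1.0 q [-1.04  0.27  0.61  2.17 -0.22  0.76 -0.98]
```

View pics/w8.png

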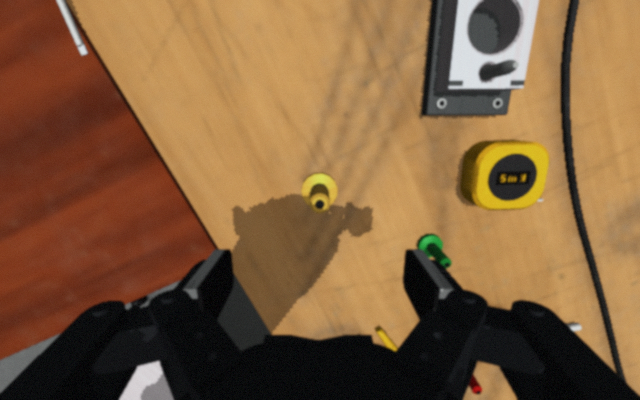

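```bash
python3 -c "
from h import *
p=cv2.imread('pics/w8.png')[160:225,290:350]
cv2.imwrite('pics/w8c.png',cv2.resize(p,None,fx=8,fy=8,interpolation=cv2.INTER_CUBIC))"
```

View pics/w8c.png

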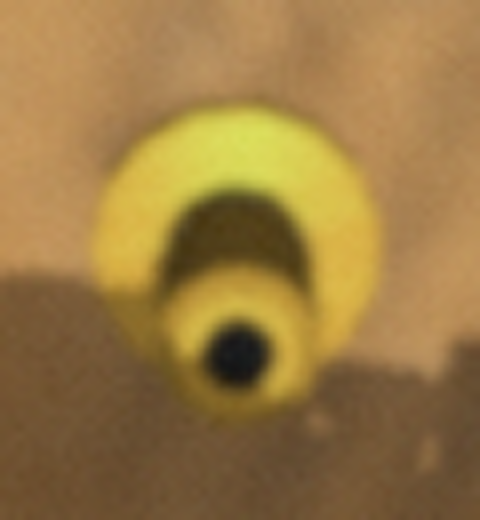

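```bash
python3 -c "
from h import *
q=np.load('pics/w8_pose.npz')
print(wray(239/8-.4+290,343/8-.4+160,48,q['p'],q['R']),wray(238/8-.4+290,248/8-.4+160,9,q['p'],q['R']))
"
```

```text
[427.90740053 170.92310005  48.        ] [428.68266424 171.74103696   9.        ]
```

```bash
python3 -c "
from h import *
ystat();plan([428.2,171.2,102],-40.1)"
```

```text
t 10.33 p [426.5 170.3 219.3] yaw -40.13 tilt [-1.     0.001 -0.   ] F [-0.6 -0.1 -0.2] gap 1.002 q [-1.04  0.27  0.61  2.17 -0.22  0.76 -0.98]
shift [ 4.693  0.024 -0.069] turn [-0.006 -0.001 -0.009] dist 117.3470562093166
```

Call:
send_rows --steps '[[100, [0.7, 0.02, -0.07], [0, 0, 0]], [100, [1.5, 0.02, -0.07], [0, 0, 0]], [100, [2.4, 0.02, -0.07], [0, 0, 0]], [100, [3.2, 0.02, -0.07], [0, 0, 0]], [100, [3.9, 0.02, -0.07], [0, 0, 0]], [100, [4.4, 0.02, -0.07], [0, 0, 0]], [100, [4.7, 0.02, -0.07], [0, 0, 0]], [100, [4.7, 0.02, -0.07], [0, 0, 0]]]'

```text
t: 11.0
ee_pos: [426.9, 170.8, 100.5]
tool_rot: [-0.13, 1.568, -2.401]
contact_force: [-0.9, -0.1, 0.8]
finger_gap: 1.0
```

Call:
send_rows --steps '[[100, [0, 0, 0], [0, 0, 0]], [100, [0, 0, 0], [0, 0, 0]], [100, [0, 0, 0], [0, 0, 0]]]'

```text
t: 11.25
ee_pos: [427.6, 171.5, 102.6]
tool_rot: [2.857, 1.569, 0.586]
contact_force: [-0.1, -0.4, 0.2]
finger_gap: 1.003
```

```bash
python3 -c "
from h import *
ystat();wshot('w9');plan([428.2,171.2,102],-40.1)"
```

```text
t 11.25 p [427.6 171.5 102.6] yaw -40.11 tilt [-1.     0.    -0.002] F [-0.1 -0.4  0.2] gap 1.003 q [-0.88  0.49  0.45  2.23 -0.44  0.5  -0.79]
shift [ 0.025  0.031 -0.009] turn [-0.    -0.015 -0.004] dist 1.0117836513663396
```

View pics/w9.png

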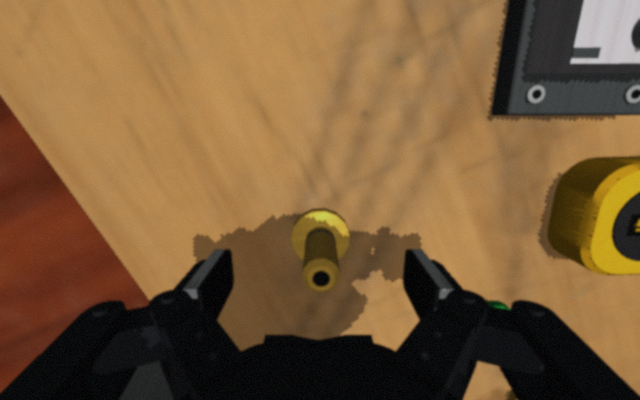

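The large insert's stem is at (320,275), centred between the fingers. Gripping it.

Call:
send_rows --steps '[[40, [0, 0, 0], [0, 0, 0]], [20, [0, 0, 0], [0, 0, 0]], [5, [0, 0, 0], [0, 0, 0]], [5, [0, 0, 0], [0, 0, 0]], [5, [0, 0, 0], [0, 0, 0]], [5, [0, 0, 0], [0, 0, 0]], [5, [0, 0, 0], [0, 0, 0]], [5, [0, 0, 0], [0, 0, 0]]]' --squeeze 50

```text
t: 11.97
ee_pos: [427.0, 171.2, 101.9]
tool_rot: [2.957, 1.571, 0.686]
contact_force: [0.0, -0.1, 0.3]
finger_gap: 0.189
```

Call:
send_rows --steps '[[5, [0, 0, 0], [0, 0, 0]], [5, [0, 0, 0], [0, 0, 0]], [5, [-0.2, 0, 0], [0, 0, 0]], [5, [-0.8, 0, 0], [0, 0, 0]], [5, [-1.6, 0, 0], [0, 0, 0]], [5, [-2.4, 0, 0], [0, 0, 0]], [5, [-3, 0, 0], [0, 0, 0]], [5, [-3.2, 0, 0], [0, 0, 0]]]'

```text
t: 12.63
ee_pos: [427.6, 171.4, 183.8]
tool_rot: [2.96, 1.568, 0.689]
contact_force: [0.1, 0.2, -1.6]
finger_gap: 0.188
```

Call:
send_rows --steps '[[5, [0, 0, 0], [0, 0, 0]], [5, [0, 0, 0], [0, 0, 0]]]'

```text
t: 12.8
ee_pos: [426.6, 171.3, 181.6]
tool_rot: [-1.182, 1.57, 2.831]
contact_force: [0.4, 0.2, -1.9]
finger_gap: 0.193
```

```bash
python3 -c "
from h import *
ystat();wshot('w10');plan([619.3,191.8,185],-40.1)"
```

```text
t 12.8 p [426.6 171.3 181.6] yaw -40.08 tilt [-1. -0.  0.] F [ 0.4  0.2 -1.9] gap 0.193 q [-1.    0.34  0.58  2.2  -0.3   0.68 -0.91]
shift [-0.16   5.372 -5.603] turn [0.002 0.011 0.005] dist 194.09168528692823
```

View pics/w10.png

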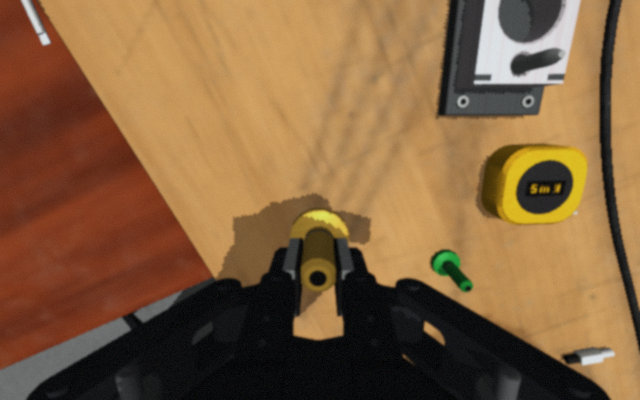

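Held at stem top (318,277), flange about (320,236). I'll compute its offset in the tool frame.

```bash
python3 -c "
from h import *
p=cv2.imread('pics/w10.png')[195:300,270:370]
cv2.imwrite('pics/w10c.png',cv2.resize(p,None,fx=5,fy=5,interpolation=cv2.INTER_CUBIC))"
```

```text
(no output)
```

View pics/w10c.png

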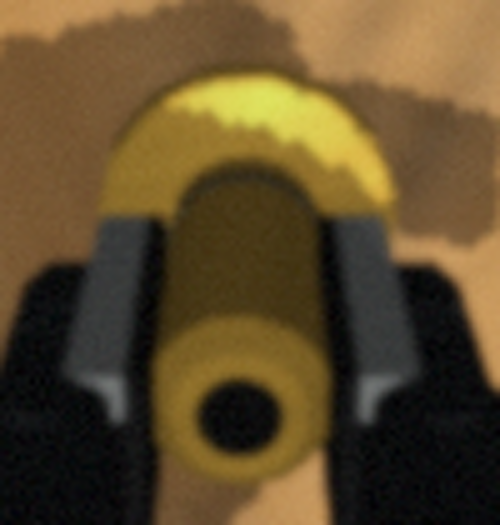

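```bash
cat >> h.py <<'E'
def tray(u,v,X): # point on tool plane x=X
    m=camera_model('wrist');T=m['tool_from_camera'];d=T[:3,:3]@np.linalg.inv(m['camera_matrix'])@np.array([u,v,1.]); o=T[:3,3]; return o+d*(X-o[0])/d[0]
def tproj(X):
    m=camera_model('wrist');T=np.linalg.inv(m['tool_from_camera']);x=m['camera_matrix']@(T[:3,:3]@np.asarray(X,float)+T[:3,3]);return x[:2]/x[2]
E
python3 -c "
from h import *
print(tray(318,275,54),tray(319.8,237,93)); print(tproj([93,0,0]),tproj([93,0,-18.5]),tproj([93,18.5,0]),tproj([93,-18.5,0]),tproj([54,0,0]))"
```

```text
[54.         -0.62727098  1.25621752] [93.          0.4291539  -1.94082344]
[319.09052222 239.95739863] [319.11661182 211.01253098] [349.47152296 239.96488237] [288.71842822 239.94991709] [319.30933495 272.66108797]
```

```bash
python3 -c "
from h import *
plan([618.5,191.2,190],-40.1)"
```

```text
shift [-0.36   5.363 -5.564] turn [0.002 0.011 0.005] dist 193.39582627203714
```

Call:
send_rows --steps '[[5, [-0.2, 0.5, -0.5], [0, 0, 0]], [5, [-0.36, 1.3, -1.3], [0, 0, 0]], [5, [-0.36, 2.2, -2.3], [0, 0, 0]], [5, [-0.36, 3.1, -3.2], [0, 0, 0]], [5, [-0.36, 4, -4.1], [0, 0, 0]], [5, [-0.36, 4.8, -5], [0, 0, 0]], [5, [-0.36, 5.3, -5.5], [0, 0, 0]], [5, [-0.36, 5.36, -5.56], [0, 0, 0]]]'

```text
t: 13.52
ee_pos: [621.7, 190.9, 189.1]
tool_rot: [1.211, 1.569, -1.061]
contact_force: [-0.6, 0.2, -1.7]
finger_gap: 0.189
```

Call:
send_rows --steps '[[5, [0, 0, 0], [0, 0, 0]], [5, [0, 0, 0], [0, 0, 0]], [5, [0, 0, 0], [0, 0, 0]]]'

```text
t: 13.77
ee_pos: [617.5, 191.0, 190.0]
tool_rot: [-0.703, 1.568, -2.973]
contact_force: [0.2, -0.0, -2.2]
finger_gap: 0.192
```

```bash
python3 -c "
from h import *
ystat();wshot('w11');plan([618.5,191.2,150],-40.1)"
```

```text
t 13.77 p [617.5 191.  190. ] yaw -40.11 tilt [-1.    -0.002  0.002] F [ 0.2 -0.  -2.2] gap 0.192 q [-0.78  0.61  0.54  1.75 -0.39  0.89 -0.77]
shift [ 1.614  0.027 -0.025] turn [0.001 0.011 0.013] dist 40.36139560668535
```

View pics/w11.png

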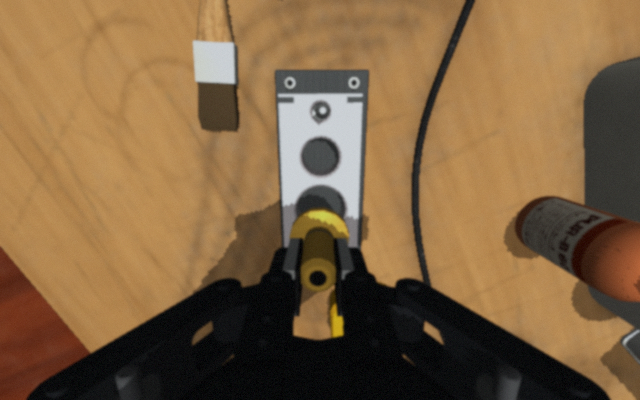

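Call:
send_rows --steps '[[5, [0.4, 0.02, -0.02], [0, 0, 0]], [5, [0.8, 0.02, -0.02], [0, 0, 0]], [5, [1.2, 0.02, -0.02], [0, 0, 0]], [5, [1.6, 0.02, -0.02], [0, 0, 0]], [5, [1.6, 0.02, -0.02], [0, 0, 0]], [5, [1.6, 0.02, -0.02], [0, 0, 0]]]'

```text
t: 14.32
ee_pos: [619.1, 191.1, 149.7]
tool_rot: [-0.439, 1.569, -2.71]
contact_force: [-0.3, -0.3, -1.4]
finger_gap: 0.192
```

```bash
python3 -c "
from h import *
ystat();wshot('w12')
a=cv2.imread('pics/w11.png')[90:240,270:370];b=cv2.imread('pics/w12.png')[90:240,260:380]
cv2.imwrite('pics/w12c.png',np.hstack([cv2.resize(a,None,fx=3.5,fy=3.5,interpolation=2),cv2.resize(b,None,fx=3.5,fy=3.5,interpolation=2)]))"
```

```text
t 14.32 p [619.1 191.1 149.7] yaw -40.11 tilt [-1.    -0.001  0.002] F [-0.3 -0.3 -1.4] gap 0.192 q [-0.75  0.66  0.51  1.77 -0.42  0.83 -0.74]
```

View pics/w12c.png

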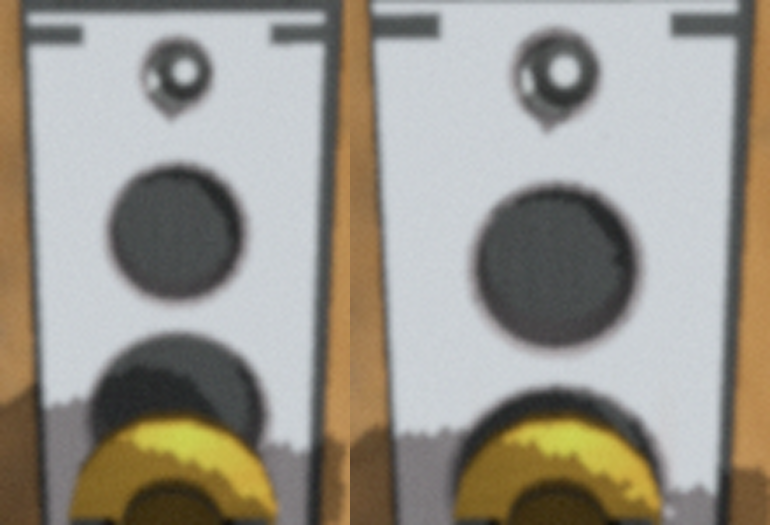

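```bash
python3 -c "
from h import *
X=149.7-42
a=tray(318.5,165.9,X);b=tray(318.5,109.6,X);print(a,b,'large z from small',a[2]+42,'from hole',b[2]+75)
e=tray(318.5,90+385/3.5-.4,X);print('bore front edge z',e[2],'->c',e[2]+20)
f=tray(319.3,90+412/3.5-.4,93);print('flange edge',f,'->c',f[2]+18.5)
"
```

```text
[107.7         -0.36122237 -43.00747808] [107.7         -0.37012731 -76.10397099] large z from small -1.00747808002712 from hole -1.1039709889398353
bore front edge z -21.431262532306334 ->c -1.4312625323063344
flange edge [ 93.           0.10559224 -20.78598648] ->c -2.2859864826676883
```

Bore is at tool (y −0.4, z −1.1) and the flange at (y +0.1, z ≈ −1.8). Correcting by −0.5 and +0.6 mm, then lowering.

Call:
send_rows --steps '[[5, [0, -0.02, 0.02], [0, 0, 0]], [5, [0.15, -0.02, 0.02], [0, 0, 0]], [5, [0.3, -0.02, 0.02], [0, 0, 0]], [5, [0.45, -0.02, 0.02], [0, 0, 0]], [5, [0.6, -0.02, 0.02], [0, 0, 0]], [5, [0.6, -0.02, 0.02], [0, 0, 0]]]'

```text
t: 14.87
ee_pos: [618.5, 191.1, 134.9]
tool_rot: [-0.541, 1.569, -2.811]
contact_force: [0.1, 0.6, -1.3]
finger_gap: 0.19
```

```bash
python3 -c "
from h import *
ystat()"
```

```text
t 14.87 p [618.5 191.1 134.9] yaw -40.1 tilt [-1.    -0.001  0.001] F [ 0.1  0.6 -1.3] gap 0.19 q [-0.75  0.68  0.5   1.77 -0.43  0.8  -0.74]
```

In the bore with no contact. Lowering the remaining ~17 mm.

Call:
send_rows --steps '[[5, [0.15, 0, 0], [0, 0, 0]], [5, [0.3, 0, 0], [0, 0, 0]], [5, [0.45, 0, 0], [0, 0, 0]], [5, [0.55, 0, 0], [0, 0, 0]], [5, [0.64, 0, 0], [0, 0, 0]], [5, [0.64, 0, 0], [0, 0, 0]]]'

```text
t: 15.37
ee_pos: [618.7, 191.1, 119.3]
tool_rot: [-0.515, 1.57, -2.786]
contact_force: [-0.5, -0.6, -2.7]
finger_gap: 0.19
```

```bash
python3 -c "
from h import *
ystat()"
```

```text
t 15.37 p [618.7 191.1 119.3] yaw -40.11 tilt [-1.    -0.     0.001] F [-0.5 -0.6 -2.7] gap 0.19 q [-0.74  0.7   0.48  1.78 -0.44  0.77 -0.73]
```

Call:
send_rows --steps '[[5, [0.05, 0, 0], [0, 0, 0]], [5, [0.06, 0, 0], [0, 0, 0]], [5, [0.06, 0, 0], [0, 0, 0]], [30, [0.06, 0, 0], [0, 0, 0]], [60, [0.06, 0, 0], [0, 0, 0]], [60, [0.06, 0, 0], [0, 0, 0]], [60, [0.06, 0, 0], [0, 0, 0]], [60, [0.06, 0, 0], [0, 0, 0]]]'

```text
t: 16.03
ee_pos: [619.1, 191.3, 118.6]
tool_rot: [2.715, 1.57, 0.444]
contact_force: [-0.3, 0.2, -0.2]
finger_gap: 0.595
```

Call:
send_rows --steps '[[60, [-0.5, 0, 0], [0, 0, 0]], [100, [-1.3, 0, 0], [0, 0, 0]], [100, [-2.1, 0, 0], [0, 0, 0]], [100, [-3, 0, 0], [0, 0, 0]], [100, [-3.7, 0, 0], [0, 0, 0]], [100, [-4, 0, 0], [0, 0, 0]], [100, [-4, 0, 0], [0, 0, 0]]]'

```text
t: 16.62
ee_pos: [620.1, 191.3, 221.1]
tool_rot: [2.706, 1.567, 0.435]
contact_force: [0.1, -0.2, -0.2]
finger_gap: 0.999
```

```bash
python3 -c "
from h import *
ystat();wshot('w13')
a=cv2.imread('pics/w13.png')[90:270,250:390]
cv2.imwrite('pics/w13c.png',cv2.resize(a,None,fx=3.2,fy=3.2,interpolation=2))
plan([461,-33,210],-40.1)"
```

```text
t 16.62 p [620.1 191.3 221.1] yaw -40.12 tilt [-1.     0.002 -0.004] F [ 0.1 -0.2 -0.2] gap 0.999 q [-0.79  0.57  0.56  1.73 -0.36  0.94 -0.79]
shift [ 0.355  0.937 10.942] turn [ 0.    -0.017 -0.006] dist 274.7029301918149
```

View pics/w13c.png

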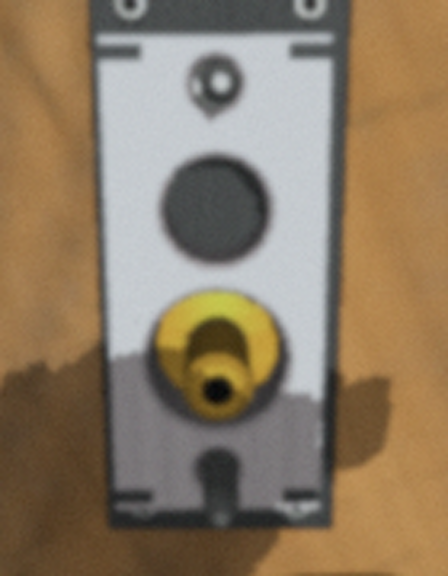

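The large insert stands in the large bore. Now the small brass insert: top-view pixel (354,237), the only brass-coloured small one. Green (325,232) and red (379,251) are excluded.

Call:
send_rows --steps '[[100, [0, 0.1, 1], [0, 0, 0]], [100, [0, 0.2, 2.4], [0, 0, 0]], [100, [0.1, 0.4, 3.9], [0, 0, 0]], [100, [0.2, 0.5, 5.4], [0, 0, 0]], [100, [0.3, 0.7, 7], [0, 0, 0]], [100, [0.35, 0.8, 8.5], [0, 0, 0]], [100, [0.35, 0.9, 10], [0, 0, 0]], [100, [0.35, 0.9, 10.9], [0, 0, 0]]]'

```text
t: 17.33
ee_pos: [457.0, -34.9, 208.4]
tool_rot: [-0.652, 1.567, -2.926]
contact_force: [-1.0, -0.4, 0.3]
finger_gap: 0.999
```

Call:
send_rows --steps '[[100, [0, 0, 0], [0, 0, 0]], [100, [0, 0, 0], [0, 0, 0]], [100, [0, 0, 0], [0, 0, 0]]]'

```text
t: 17.58
ee_pos: [460.9, -31.0, 209.2]
tool_rot: [-0.89, 1.57, 3.123]
contact_force: [0.0, 0.6, 0.8]
finger_gap: 1.004
```

```bash
python3 -c "
from h import *
ystat();wshot('w14');plan([461,-33,210],-40.1)"
```

```text
t 17.58 p [460.9 -31.  209.2] yaw -40.06 tilt [-1. -0.  0.] F [0.  0.6 0.8] gap 1.004 q [-0.61  0.3   0.64  2.17 -0.26  0.75 -0.49]
shift [-0.028  0.052  0.078] turn [0.015 0.002 0.   ] dist 2.436754793646623
```

View pics/w14.png

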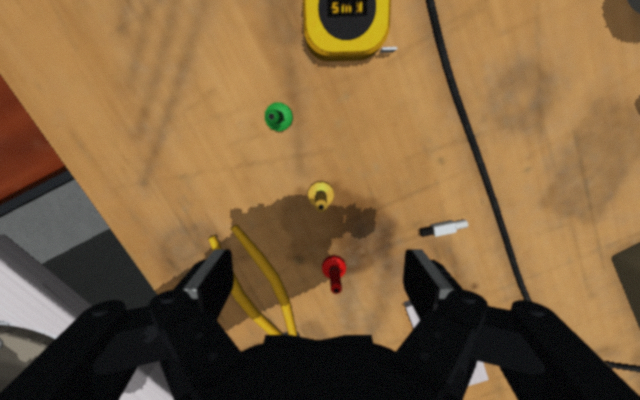

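```bash
python3 -c "
from h import *
p=cv2.imread('pics/w14.png')[170:220,295:345]
cv2.imwrite('pics/w14c.png',cv2.resize(p,None,fx=10,fy=10,interpolation=cv2.INTER_CUBIC))"
```

```text
(no output)
```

View pics/w14c.png

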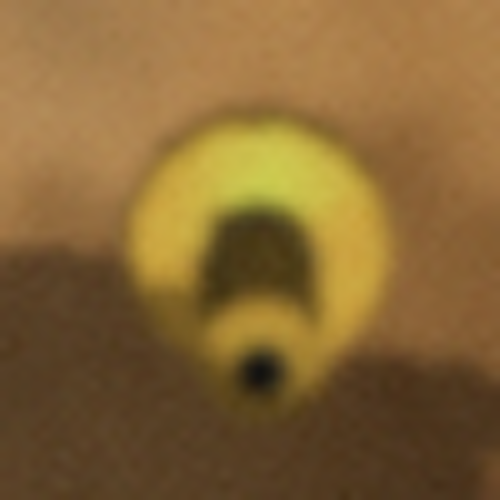

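```bash
python3 -c "
from h import *
q=np.load('pics/w14_pose.npz')
a=wray(261/10-.4+295,358/10-.4+170,54,q['p'],q['R']);b=wray(260/10-.4+295,245/10-.4+170,9,q['p'],q['R']);print(a,b)
ystat();c=(a+b)/2;plan([c[0],c[1],107],-40.1)
"
```

```text
[464.13667154 -29.37082465  54.        ] [463.00182267 -31.1186337    9.        ]
t 17.63 p [461.3 -30.7 209.3] yaw -40.01 tilt [-1. -0.  0.] F [ 0.2 -0.4 -0.3] gap 1.0 q [-0.61  0.3   0.64  2.17 -0.26  0.75 -0.49]
shift [ 4.092  0.06  -0.073] turn [0.015 0.002 0.   ] dist 102.33650383657815
```

Call:
send_rows --steps '[[100, [0.6, 0.06, -0.07], [0, 0, 0]], [100, [1.3, 0.06, -0.07], [0, 0, 0]], [100, [2.1, 0.06, -0.07], [0, 0, 0]], [100, [2.9, 0.06, -0.07], [0, 0, 0]], [100, [3.5, 0.06, -0.07], [0, 0, 0]], [100, [3.9, 0.06, -0.07], [0, 0, 0]], [100, [4.1, 0.06, -0.07], [0, 0, 0]], [100, [4.1, 0.06, -0.07], [0, 0, 0]]]'

```text
t: 18.3
ee_pos: [462.9, -30.9, 106.2]
tool_rot: [-0.661, 1.569, -2.931]
contact_force: [-0.1, -0.8, -0.4]
finger_gap: 0.993
```

Call:
send_rows --steps '[[100, [0, 0, 0], [0, 0, 0]], [100, [0, 0, 0], [0, 0, 0]], [100, [0, 0, 0], [0, 0, 0]]]'

```text
t: 18.55
ee_pos: [463.5, -31.3, 107.9]
tool_rot: [2.471, 1.569, 0.201]
contact_force: [-0.7, 1.4, 0.0]
finger_gap: 0.999
```

```bash
python3 -c "
from h import *
ystat();wshot('w15');print(tproj([107-54,0,0]))"
```

```text
t 18.55 p [463.5 -31.3 107.9] yaw -40.1 tilt [-1.     0.001 -0.001] F [-0.7  1.4  0. ] gap 0.999 q [-0.46  0.49  0.49  2.22 -0.46  0.52 -0.32]
[319.31938471 273.73122627]
```

View pics/w15.png

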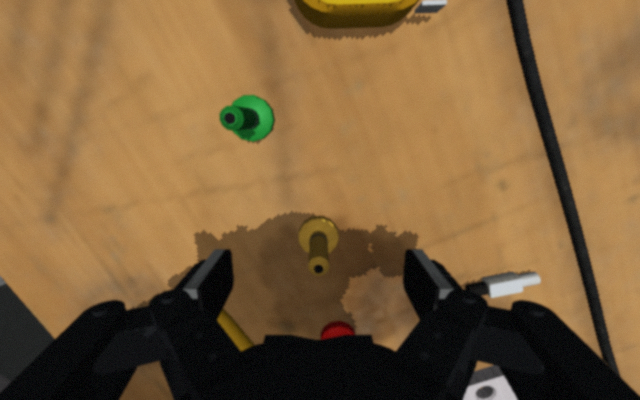

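The small brass insert's stem top is at (318,267), the red decoy at (338,330), well clear. A small nudge, then grip and lift.

Call:
send_rows --steps '[[60, [0.03, -0.02, -0.08], [0, 0, 0]], [30, [0.03, -0.02, -0.08], [0, 0, 0]], [10, [0.03, -0.02, -0.08], [0, 0, 0]], [2, [0.03, -0.02, -0.08], [0, 0, 0]], [2, [0.03, -0.02, -0.08], [0, 0, 0]], [2, [0.03, -0.02, -0.08], [0, 0, 0]], [2, [0.03, -0.02, -0.08], [0, 0, 0]], [2, [0.03, -0.02, -0.08], [0, 0, 0]]]' --squeeze 40

```text
t: 19.27
ee_pos: [463.8, -29.5, 106.4]
tool_rot: [3.129, 1.571, 0.858]
contact_force: [0.4, -0.6, 0.6]
finger_gap: 0.103
```

Call:
send_rows --steps '[[2, [0, 0, 0], [0, 0, 0]], [2, [0, 0, 0], [0, 0, 0]], [2, [-0.2, 0, 0], [0, 0, 0]], [2, [-0.8, 0, 0], [0, 0, 0]], [2, [-1.6, 0, 0], [0, 0, 0]], [2, [-2.4, 0, 0], [0, 0, 0]], [2, [-3.2, 0, 0], [0, 0, 0]], [2, [-3.4, 0, 0], [0, 0, 0]]]'

```text
t: 19.93
ee_pos: [464.9, -29.7, 193.9]
tool_rot: [2.497, 1.567, 0.226]
contact_force: [1.3, 0.3, -1.5]
finger_gap: 0.102
```

Call:
send_rows --steps '[[2, [0, 0, 0], [0, 0, 0]], [2, [0, 0, 0], [0, 0, 0]]]'

```text
t: 20.1
ee_pos: [463.6, -29.2, 191.2]
tool_rot: [-2.514, 1.57, 1.499]
contact_force: [-0.3, 0.3, -1.5]
finger_gap: 0.103
```

```bash
python3 -c "
from h import *
ystat();wshot('w16');plan([646.4,223.9,195],-40.1)
p=cv2.imread('pics/w16.png')[195:300,270:370]
cv2.imwrite('pics/w16c.png',cv2.resize(p,None,fx=5,fy=5,interpolation=cv2.INTER_CUBIC))"
```

```text
t 20.1 p [463.6 -29.2 191.2] yaw -40.08 tilt [-1. -0. -0.] F [-0.3  0.3 -1.5] gap 0.103 q [-0.6   0.34  0.63  2.18 -0.3   0.71 -0.46]
shift [ -0.181  -0.918 -12.466] turn [0.002 0.007 0.009] dist 312.51940222666576
```

View pics/w16c.png

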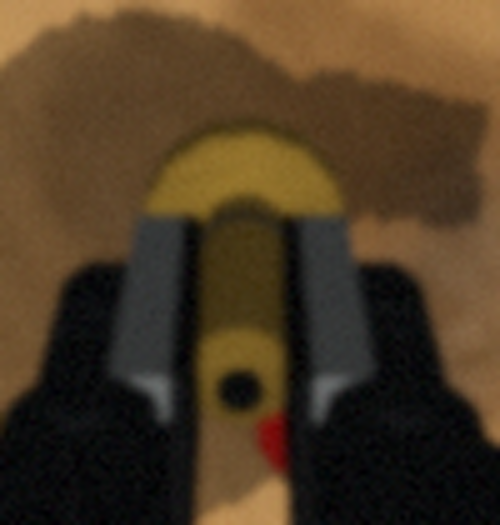

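```bash
python3 -c "
from h import *
f=tray(318.9,195+125/5-.4,97.4);print(f,'c z',f[2]+13)
c=np.array([646.4,223.9]);R=Rdown(-40.1)
off=R@np.array([0,f[1],f[2]+13]);t=c-off[:2];print(t);plan([*t,196],-40.1)"
```

```text
[ 97.4         -0.11419884 -11.57006059] c z 1.4299394132999694
[647.4084109  224.92023309]
shift [ -0.221  -0.913 -12.523] turn [0.002 0.007 0.009] dist 313.95235258930506
```

Call:
send_rows --steps '[[2, [-0.1, -0.1, -1], [0, 0, 0]], [2, [-0.2, -0.2, -2.4], [0, 0, 0]], [2, [-0.2, -0.3, -3.9], [0, 0, 0]], [2, [-0.2, -0.4, -5.4], [0, 0, 0]], [2, [-0.2, -0.5, -6.9], [0, 0, 0]], [2, [-0.2, -0.6, -8.4], [0, 0, 0]], [2, [-0.2, -0.7, -9.7], [0, 0, 0]], [2, [-0.2, -0.8, -10.5], [0, 0, 0]]]'

```text
t: 20.82
ee_pos: [618.5, 188.1, 194.2]
tool_rot: [-1.114, 1.569, 2.902]
contact_force: [0.4, 0.2, -0.9]
finger_gap: 0.099
```

Call:
send_rows --steps '[[2, [0, -0.05, -0.5], [0, 0, 0]], [2, [0, -0.1, -0.7], [0, 0, 0]], [2, [0, -0.1, -0.7], [0, 0, 0]], [2, [0, -0.1, -0.7], [0, 0, 0]]]'

```text
t: 21.15
ee_pos: [626.2, 198.0, 195.2]
tool_rot: [-0.296, 1.568, -2.567]
contact_force: [0.2, -0.6, -2.0]
finger_gap: 0.099
```

```bash
python3 -c "
from h import *
ystat();wshot('w17');plan([647.4,224.9,196],-40.1);plan([647.4,224.9,156],-40.1)"
```

```text
t 21.15 p [626.2 198.  195.2] yaw -40.15 tilt [-1.    -0.001  0.002] F [ 0.2 -0.6 -2. ] gap 0.099 q [-0.79  0.62  0.56  1.72 -0.4   0.92 -0.77]
shift [-0.018 -0.062 -1.382] turn [-0.017  0.019  0.005] dist 34.59148689612258
shift [ 1.582 -0.062 -1.385] turn [-0.017  0.019  0.005] dist 52.59373184757595
```

View pics/w17.png

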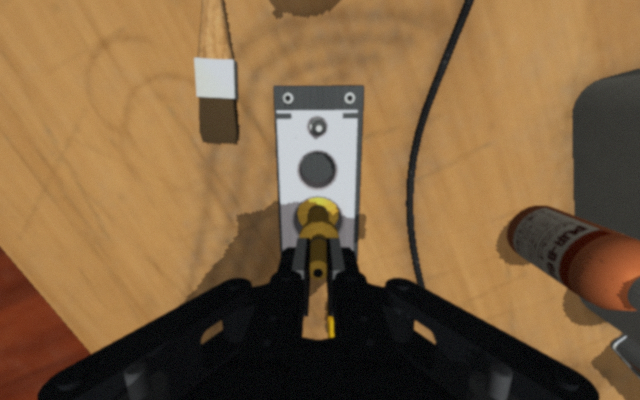

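Call:
send_rows --steps '[[2, [0, -0.06, -0.5], [0, 0, 0]], [2, [0, -0.06, -1], [0, 0, 0]], [2, [0.1, -0.06, -1.4], [0, 0, 0]], [2, [0.5, -0.06, -1.4], [0, 0, 0]], [2, [1, -0.06, -1.4], [0, 0, 0]], [2, [1.4, -0.06, -1.4], [0, 0, 0]], [2, [1.55, -0.06, -1.4], [0, 0, 0]], [2, [1.55, -0.06, -1.4], [0, 0, 0]]]'

```text
t: 21.87
ee_pos: [647.1, 225.8, 155.5]
tool_rot: [-0.414, 1.567, -2.686]
contact_force: [-0.2, 0.2, -1.0]
finger_gap: 0.102
```

Call:
send_rows --steps '[[2, [0, 0, 0], [0, 0, 0]], [2, [0, 0, 0], [0, 0, 0]]]'

```text
t: 22.03
ee_pos: [648.6, 226.6, 158.0]
tool_rot: [2.391, 1.57, 0.12]
contact_force: [0.2, 0.5, -0.7]
finger_gap: 0.105
```

```bash
python3 -c "
from h import *
ystat();wshot('w18')
a=cv2.imread('pics/w18.png')[150:270,260:380]
cv2.imwrite('pics/w18c.png',cv2.resize(a,None,fx=5,fy=5,interpolation=2))"
```

```text
t 22.03 p [648.6 226.6 158. ] yaw -40.13 tilt [-1.  0. -0.] F [ 0.2  0.5 -0.7] gap 0.105 q [-0.78  0.71  0.53  1.66 -0.43  0.89 -0.78]
```

View pics/w18c.png

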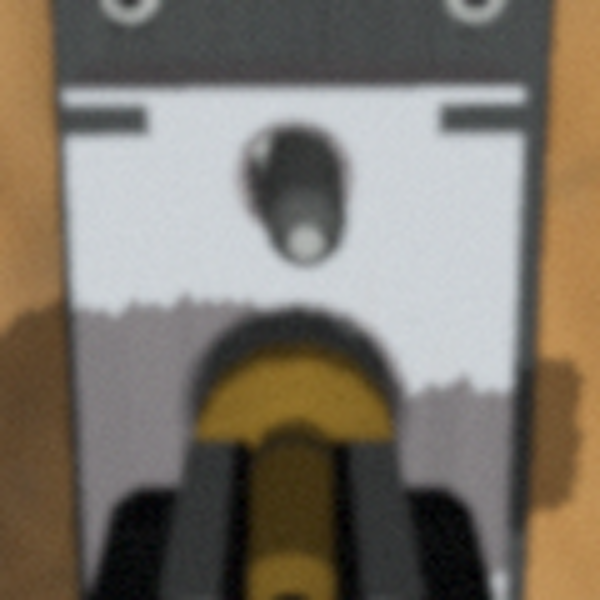

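```bash
python3 -c "
from h import *
X=116
e=tray(319,211.2,X);print('bore c',e[1],e[2]+14.5)
h=tray(318.8,174,X);print('via hole',h[1],h[2]+6.5+33)
h=tray(319,167.2,X);print('via edge',h[1],h[2]+66-21)
f=tray(318.6,219,97.4);print('flange c',f[1],f[2]+13)"
```

```text
bore c -0.00964311796802908 3.496070704567387
via hole -0.15872874537153225 3.0755381129086956
via edge -0.03183077126784367 4.124929572300502
flange c -0.2996141299522831 1.0427854811513413
```

Bore is about 2.3 mm in tool +z from the flange. Correcting, then lowering.

Call:
send_rows --steps '[[2, [0, 0.01, 0.09], [0, 0, 0]], [2, [0.1, 0.01, 0.09], [0, 0, 0]], [2, [0.2, 0.01, 0.09], [0, 0, 0]], [2, [0.2, 0.01, 0.09], [0, 0, 0]], [2, [0.2, 0.01, 0.09], [0, 0, 0]]]'

```text
t: 22.5
ee_pos: [647.0, 225.0, 152.4]
tool_rot: [-0.768, 1.57, -3.039]
contact_force: [0.5, 0.8, -0.6]
finger_gap: 0.102
```

```bash
python3 -c "
from h import *
ystat();wshot('w19')
a=cv2.imread('pics/w19.png')[150:270,260:380]
cv2.imwrite('pics/w19c.png',cv2.resize(a,None,fx=5,fy=5,interpolation=2))"
```

```text
t 22.5 p [647.  225.  152.4] yaw -40.11 tilt [-1. -0.  0.] F [ 0.5  0.8 -0.6] gap 0.102 q [-0.78  0.71  0.52  1.67 -0.44  0.88 -0.78]
```

View pics/w19c.png

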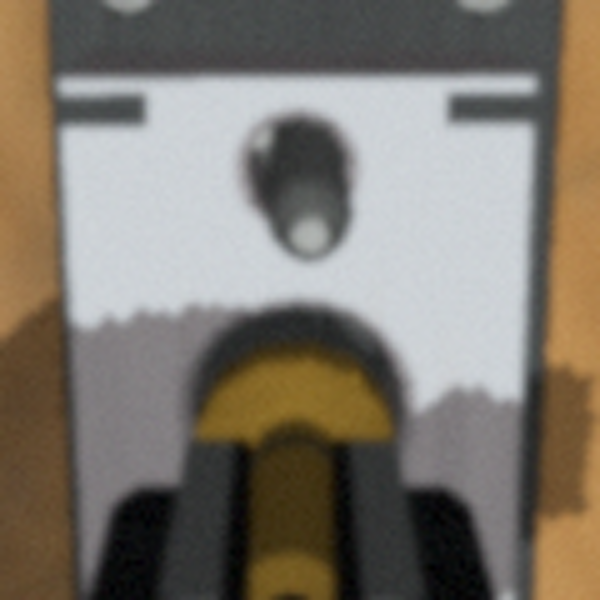

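```bash
python3 -c "
from h import *
X=110.4
e=tray(260+299/5-.4,150+303/5-.4,X);print('bore c',e[1],e[2]+14.5)
h=tray(319,150+111/5-.4,X);print('via hole',h[1],h[2]+6.5+33)
h=tray(319,150+75/5-.4,X);print('via edge',h[1],h[2]+66-21)
f=tray(318.6,219,97.4);print('flange c',f[1],f[2]+13)"
```

```text
bore c 0.2375440547413138 1.0120231436485767
via hole -0.0430514865210595 0.6436942616931205
via edge -0.0464422264268991 1.594688687888187
flange c -0.29891966624869437 1.0418085121189549
```

Now aligned (bore z 1.0 vs flange 1.0, y within 0.4). Lowering.

Call:
send_rows --steps '[[2, [0.15, 0.01, 0], [0, 0, 0]], [2, [0.3, 0.01, 0], [0, 0, 0]], [2, [0.45, 0.01, 0], [0, 0, 0]], [2, [0.6, 0.01, 0], [0, 0, 0]], [2, [0.6, 0.01, 0], [0, 0, 0]]]'

```text
t: 22.97
ee_pos: [646.7, 224.7, 136.4]
tool_rot: [-0.502, 1.569, -2.773]
contact_force: [0.0, -0.4, -0.7]
finger_gap: 0.1
```

```bash
python3 -c "
from h import *
ystat()"
```

```text
t 22.97 p [646.7 224.7 136.4] yaw -40.1 tilt [-1.    -0.001  0.002] F [ 0.  -0.4 -0.7] gap 0.1 q [-0.77  0.73  0.51  1.68 -0.45  0.86 -0.77]
```

Call:
send_rows --steps '[[2, [0.15, 0, 0], [0, 0, 0]], [2, [0.3, 0, 0], [0, 0, 0]], [2, [0.45, 0, 0], [0, 0, 0]], [2, [0.53, 0, 0], [0, 0, 0]], [2, [0.57, 0, 0], [0, 0, 0]], [2, [0.57, 0, 0], [0, 0, 0]], [2, [0.57, 0, 0], [0, 0, 0]]]'

```text
t: 23.55
ee_pos: [647.4, 224.8, 123.4]
tool_rot: [2.488, 1.571, 0.217]
contact_force: [-0.0, 0.7, -1.1]
finger_gap: 0.102
```

```bash
python3 -c "
from h import *
ystat()"
```

```text
t 23.55 p [647.4 224.8 123.4] yaw -40.11 tilt [-1.  0. -0.] F [-0.   0.7 -1.1] gap 0.102 q [-0.76  0.75  0.5   1.68 -0.46  0.83 -0.76]
```

Call:
send_rows --steps '[[2, [0.03, 0, 0], [0, 0, 0]], [2, [0.05, 0, 0], [0, 0, 0]], [2, [0.05, 0, 0], [0, 0, 0]], [25, [0.05, 0, 0], [0, 0, 0]], [60, [0.05, 0, 0], [0, 0, 0]], [60, [0.05, 0, 0], [0, 0, 0]], [60, [0.05, 0, 0], [0, 0, 0]], [60, [0.05, 0, 0], [0, 0, 0]]]'

```text
t: 24.22
ee_pos: [647.3, 224.9, 122.1]
tool_rot: [-2.927, 1.571, 1.085]
contact_force: [-0.3, -0.4, 0.1]
finger_gap: 0.603
```

Call:
send_rows --steps '[[60, [-0.5, 0, 0], [0, 0, 0]], [100, [-1.3, 0, 0], [0, 0, 0]], [100, [-2.1, 0, 0], [0, 0, 0]], [100, [-3, 0, 0], [0, 0, 0]], [100, [-3.7, 0, 0], [0, 0, 0]], [100, [-4, 0, 0], [0, 0, 0]], [100, [-4, 0, 0], [0, 0, 0]]]'

```text
t: 24.8
ee_pos: [648.5, 225.0, 225.0]
tool_rot: [2.702, 1.566, 0.431]
contact_force: [0.9, -0.5, 0.7]
finger_gap: 1.004
```

```bash
python3 -c "
from h import *
ystat();wshot('w20')
a=cv2.imread('pics/w20.png')[90:290,240:400]
cv2.imwrite('pics/w20c.png',cv2.resize(a,None,fx=3,fy=3,interpolation=2))
plan([459,-259.7,220],-17.6)"
```

```text
t 24.8 p [648.5 225.  225. ] yaw -40.12 tilt [-1.     0.002 -0.004] F [ 0.9 -0.5  0.7] gap 1.004 q [-0.81  0.63  0.57  1.63 -0.39  0.99 -0.81]
shift [ 0.095  6.718 19.688] turn [-3.751 -0.015 -0.008] dist 520.065077628728
```

View pics/w20c.png

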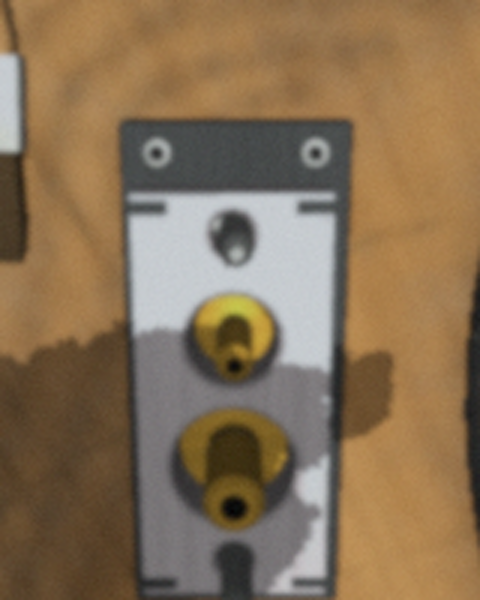

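Both inserts sit flat in their bores. Now the cover, at top-view pixel (436,236).

Call:
send_rows --steps '[[100, [0, 0.3, 1], [0, 0, 0]], [100, [0, 0.8, 2.4], [-0.5, 0, 0]], [100, [0, 1.3, 3.9], [-1, 0, 0]], [100, [0, 1.8, 5.4], [-1.5, 0, 0]], [100, [0, 2.4, 7], [-2, 0, 0]], [100, [0, 2.9, 8.5], [-2.5, 0, 0]], [100, [0, 3.4, 10], [-3, 0, 0]], [100, [0, 3.9, 11.5], [-3.5, 0, 0]]]'

```text
t: 25.52
ee_pos: [534.8, -59.3, 220.9]
tool_rot: [-1.181, 1.569, -3.082]
contact_force: [0.3, -1.0, 0.1]
finger_gap: 1.0
```

Call:
send_rows --steps '[[100, [0, 0, 0], [0, 0, 0]], [100, [0, 0, 0], [0, 0, 0]]]'

```text
t: 25.68
ee_pos: [535.0, -60.5, 221.3]
tool_rot: [-1.096, 1.569, -3.006]
contact_force: [0.7, 0.7, -0.5]
finger_gap: 1.001
```

```bash
python3 -c "
from h import *
ystat();plan([460,-259.5,220],-17.6)"
```

```text
t 25.68 p [535.  -60.5 221.3] yaw -19.44 tilt [-1.    -0.002  0.001] F [ 0.7  0.7 -0.5] gap 1.001 q [-0.43  0.39  0.54  1.99 -0.27  0.83 -0.09]
shift [ 0.061 -0.18   8.503] turn [-0.306  0.009  0.018] dist 212.62493436756134
```

Call:
send_rows --steps '[[100, [0, 0, 1], [-0.3, 0, 0]], [100, [0, -0.1, 2.4], [-0.3, 0, 0]], [100, [0, -0.1, 3.9], [-0.3, 0, 0]], [100, [0, -0.18, 5.4], [-0.3, 0, 0]], [100, [0, -0.18, 6.9], [-0.3, 0, 0]], [100, [0, -0.18, 8], [-0.3, 0, 0]], [100, [0, -0.18, 8.5], [-0.3, 0, 0]], [100, [0, -0.18, 8.5], [-0.3, 0, 0]]]'

```text
t: 26.35
ee_pos: [462.0, -259.2, 221.6]
tool_rot: [-0.601, 1.569, -2.478]
contact_force: [0.5, -0.4, 1.1]
finger_gap: 1.002
```

Call:
send_rows --steps '[[100, [0, 0, 0], [0, 0, 0]], [100, [0, 0, 0], [0, 0, 0]], [100, [0, 0, 0], [0, 0, 0]]]'

```text
t: 26.6
ee_pos: [463.9, -255.0, 221.7]
tool_rot: [-2.34, 1.57, 2.073]
contact_force: [-0.6, -0.2, -0.3]
finger_gap: 1.001
```

```bash
python3 -c "
from pl import *
ystat();wshot('w21')
meas('w21',None,10,(270,100,375,330))"
```

```text
t 26.6 p [ 463.9 -255.   221.7] yaw -17.11 tilt [-1.    -0.001 -0.001] F [-0.6 -0.2 -0.3] gap 1.001 q [-0.07  0.38  0.57  2.01 -0.28  0.83  0.36]
rect ((461.2192687988281, -259.5582580566406), (131.7308349609375, 60.64928436279297), 72.46138000488281)
hole ((445.4475402832031, -308.8184509277344), 6.5645270347595215) [316.53333333 245.13333333]
hole ((455.20147705078125, -277.88543701171875), 12.534496307373047) [317.1147541  216.18032787]
hole ((467.49749755859375, -238.625732421875), 12.277785301208496) [317.04545455 176.56060606]
hole ((477.5865478515625, -208.13328552246094), 6.92702054977417) [317.55555556 143.5       ]
```

View pics/w21.png

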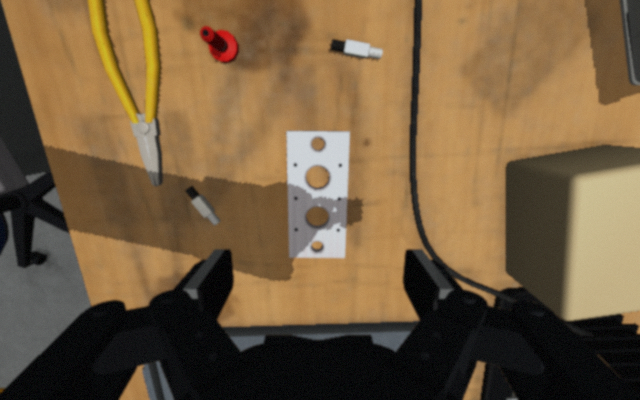

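```bash
python3 -c "
from h import *
plan([461.3,-258.9,70],-17.6)"
```

```text
shift [ 6.072 -0.05   0.171] turn [ 0.078 -0.006  0.005] dist 151.85613023427294
```

Call:
send_rows --steps '[[100, [1, -0.05, 0.17], [0.08, 0, 0]], [100, [2, -0.05, 0.17], [0.08, 0, 0]], [100, [3, -0.05, 0.17], [0.08, 0, 0]], [100, [4, -0.05, 0.17], [0.08, 0, 0]], [100, [4.8, -0.05, 0.17], [0.08, 0, 0]], [100, [5.4, -0.05, 0.17], [0.08, 0, 0]], [100, [5.8, -0.05, 0.17], [0.08, 0, 0]], [100, [6, -0.05, 0.17], [0.08, 0, 0]]]'

```text
t: 27.32
ee_pos: [460.4, -259.8, 70.8]
tool_rot: [-1.829, 1.569, 2.575]
contact_force: [-0.1, 0.2, 0.7]
finger_gap: 1.002
```

Call:
send_rows --steps '[[100, [0, 0, 0], [0, 0, 0]], [100, [0, 0, 0], [0, 0, 0]], [100, [0, 0, 0], [0, 0, 0]]]'

```text
t: 27.57
ee_pos: [461.1, -261.1, 73.0]
tool_rot: [1.519, 1.569, -0.362]
contact_force: [-0.6, -0.1, 0.7]
finger_gap: 1.002
```

```bash
python3 -c "
from h import *
ystat();plan([461.3,-258.9,70],-17.6);wshot('w22')"
```

```text
t 27.57 p [ 461.1 -261.1   73. ] yaw -17.78 tilt [-1.     0.002  0.   ] F [-0.6 -0.1  0.7] gap 1.002 q [ 0.08  0.62  0.4   2.08 -0.47  0.53  0.52]
shift [ 0.121 -0.018 -0.085] turn [-0.03   0.001 -0.016] dist 3.721253677794119
```

View pics/w22.png

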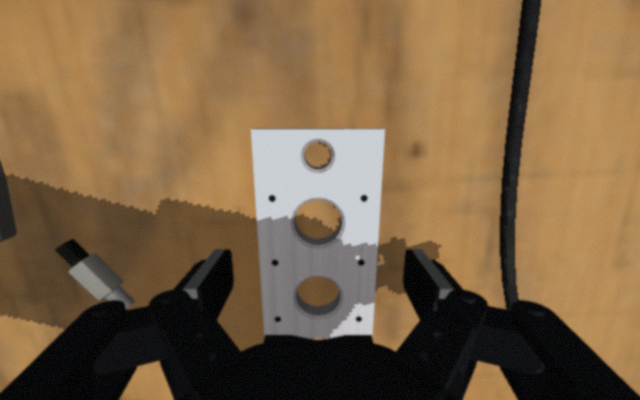

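```bash
python3 -c "
from h import *
print(tray(318,129,63)[1:]+[0,66],tray(318,154,63)[1:]+[0,54])"
```

```text
[-0.40421355 -0.66786216] [-0.40658542 -1.6110906 ]
```

Only ~1 mm off along the plate. Lowering 2.5 mm and gripping.

Call:
send_rows --steps '[[100, [0.1, -0.02, -0.04], [0, 0, 0]], [100, [0.1, -0.02, -0.04], [0, 0, 0]], [75, [0.1, -0.02, -0.04], [0, 0, 0]], [40, [0.1, -0.02, -0.04], [0, 0, 0]], [40, [0.1, -0.02, -0.04], [0, 0, 0]], [40, [0.1, -0.02, -0.04], [0, 0, 0]], [40, [0.1, -0.02, -0.04], [0, 0, 0]], [40, [0.1, -0.02, -0.04], [0, 0, 0]]]' --squeeze 80

```text
t: 28.28
ee_pos: [460.5, -259.9, 70.5]
tool_rot: [2.278, 1.57, 0.396]
contact_force: [-1.9, 1.3, 10.3]
finger_gap: 0.672
```

Call:
send_rows --steps '[[40, [0, 0, 0], [0, 0, 0]], [40, [0, 0, 0], [0, 0, 0]]]'

```text
t: 28.45
ee_pos: [460.5, -259.9, 70.5]
tool_rot: [2.3, 1.57, 0.419]
contact_force: [-1.8, 2.0, 10.3]
finger_gap: 0.673
```

```bash
python3 -c "
from h import *
ystat()"
```

```text
t 28.45 p [ 460.5 -259.9   70.5] yaw -17.8 tilt [-1.     0.001 -0.001] F [-1.8  2.  10.3] gap 0.673 q [ 0.08  0.62  0.4   2.08 -0.47  0.52  0.52]
```

Gripped; the 10 N is the tips resting on the bench. Lifting.

Call:
send_rows --steps '[[40, [-0.2, 0, 0], [0, 0, 0]], [40, [-0.6, 0, 0], [0, 0, 0]], [40, [-1.3, 0, 0], [0, 0, 0]], [40, [-2.2, 0, 0], [0, 0, 0]], [40, [-3.1, 0, 0], [0, 0, 0]], [40, [-4, 0, 0], [0, 0, 0]], [40, [-4.8, 0, 0], [0, 0, 0]], [40, [-5.2, 0, 0], [0, 0, 0]]]'

```text
t: 29.12
ee_pos: [460.7, -260.3, 202.3]
tool_rot: [1.568, 1.568, -0.314]
contact_force: [-0.7, -0.1, -3.0]
finger_gap: 0.673
```

Call:
send_rows --steps '[[40, [0, 0, 0], [0, 0, 0]], [40, [0, 0, 0], [0, 0, 0]], [40, [0, 0, 0], [0, 0, 0]]]'

```text
t: 29.37
ee_pos: [459.6, -259.2, 198.6]
tool_rot: [-1.699, 1.569, 2.703]
contact_force: [-0.8, 0.1, -2.6]
finger_gap: 0.669
```

```bash
python3 -c "
from h import *
ystat();wshot('w23');plan([546,107,200],-40.1)"
```

```text
t 29.37 p [ 459.6 -259.2  198.6] yaw -17.77 tilt [-1.    -0.002 -0.   ] F [-0.8  0.1 -2.6] gap 0.669 q [-0.05  0.42  0.56  2.03 -0.31  0.78  0.39]
shift [ -0.06   -1.18  -15.006] turn [3.72e+00 3.00e-03 2.30e-02] dist 376.3184677544346
```

View pics/w23.png

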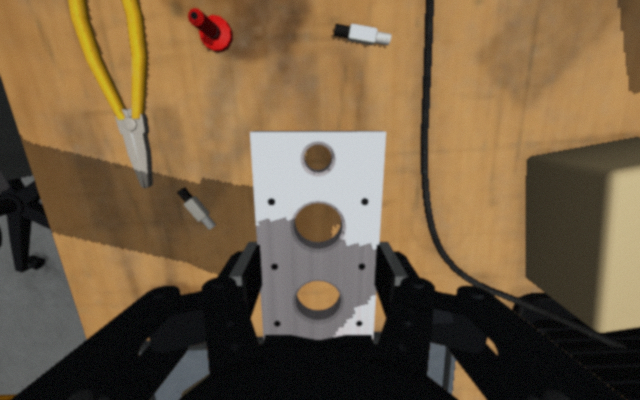

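```bash
python3 -c "
from h import *
a=tray(318,131,60.5);b=tray(318,157.5,60.5);print(a[1:]+[0,66],b[1:]+[0,54], tray(250.5,132,60.5),tray(386,132,60.5),tray(318,225,60.5)+[0,0,21],tray(318,299.5,60.5)-[0,0,21])"
```

```text
[-0.40137741  0.10636961] [-0.40373994 -0.33541435] [ 60.5        -29.98993769 -65.4766813 ] [ 60.5         29.39990937 -65.45881361] [60.5        -0.41033143 -1.087821  ] [60.5        -0.41873991 -1.95100954]
```

Call:
send_rows --steps '[[40, [0, -0.1, -0.6], [0, 0, 0]], [40, [0, -0.2, -1.8], [0.5, 0, 0]], [40, [0, -0.3, -3.2], [1, 0, 0]], [40, [0, -0.4, -4.6], [1.5, 0, 0]], [40, [0, -0.5, -6], [2, 0, 0]], [40, [0, -0.6, -7.4], [2.5, 0, 0]], [40, [0, -0.7, -8.6], [3, 0, 0]], [40, [0, -0.8, -9.6], [3.5, 0, 0]]]'

```text
t: 30.08
ee_pos: [514.4, -22.4, 198.4]
tool_rot: [-0.873, 1.569, -3.121]
contact_force: [0.3, -0.4, -1.7]
finger_gap: 0.671
```

Call:
send_rows --steps '[[40, [0, 0, 0], [0, 0, 0]], [40, [0, 0, 0], [0, 0, 0]]]'

```text
t: 30.25
ee_pos: [514.3, -23.3, 198.4]
tool_rot: [-0.643, 1.568, -2.886]
contact_force: [0.1, -1.5, -3.5]
finger_gap: 0.675
```

```bash
python3 -c "
from h import *
ystat();plan([633.1,206.2,200],-40.1)"
```

```text
t 30.25 p [514.3 -23.3 198.4] yaw -38.55 tilt [-1.    -0.001  0.002] F [ 0.1 -1.5 -3.5] gap 0.675 q [-0.58  0.41  0.63  2.06 -0.34  0.77 -0.41]
shift [ -0.08   -2.003 -10.142] turn [0.259 0.018 0.013] dist 258.4471304641841
```

Call:
send_rows --steps '[[40, [0, -0.2, -0.8], [0.26, 0, 0]], [40, [0, -0.4, -2], [0.26, 0, 0]], [40, [0, -0.7, -3.4], [0.26, 0, 0]], [40, [0, -1, -4.8], [0.26, 0, 0]], [40, [0, -1.3, -6.2], [0.26, 0, 0]], [40, [0, -1.5, -7.5], [0.26, 0, 0]], [40, [0, -1.7, -8.6], [0.26, 0, 0]], [40, [0, -1.8, -9], [0.26, 0, 0]]]'

```text
t: 30.92
ee_pos: [621.7, 182.0, 198.4]
tool_rot: [-2.47, 1.57, 1.542]
contact_force: [-0.3, 0.7, -1.4]
finger_gap: 0.669
```

Call:
send_rows --steps '[[40, [0, 0, 0], [0, 0, 0]], [40, [0, 0, 0], [0, 0, 0]], [40, [0, 0, 0], [0, 0, 0]]]'

```text
t: 31.17
ee_pos: [619.9, 175.5, 199.1]
tool_rot: [0.062, 1.569, -2.216]
contact_force: [0.3, -0.8, -1.9]
finger_gap: 0.674
```

```bash
python3 -c "
from h import *
ystat();wshot('w24');plan([633.1,206.2,165],-40.1)"
```

```text
t 31.17 p [619.9 175.5 199.1] yaw -40.52 tilt [-1.     0.     0.002] F [ 0.3 -0.8 -1.9] gap 0.674 q [-0.79  0.6   0.59  1.75 -0.41  0.91 -0.73]
shift [ 1.371 -0.397 -1.277] turn [-0.072  0.017 -0.001] dist 47.88239565874088
```

View pics/w24.png

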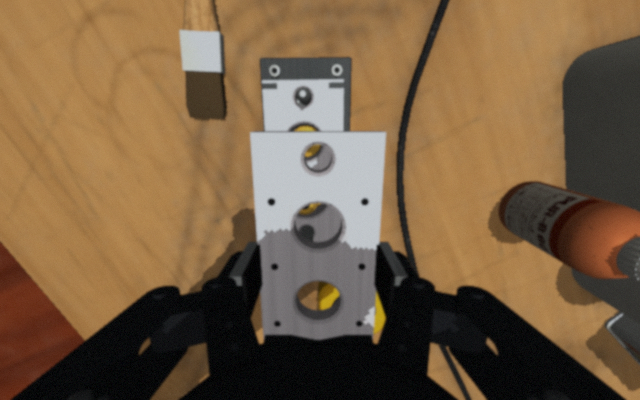

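Call:
send_rows --steps '[[40, [0, -0.2, -0.5], [-0.07, 0, 0]], [40, [0.2, -0.4, -1], [-0.07, 0, 0]], [40, [0.6, -0.4, -1.28], [-0.07, 0, 0]], [40, [1, -0.4, -1.28], [-0.07, 0, 0]], [40, [1.37, -0.4, -1.28], [-0.07, 0, 0]], [40, [1.37, -0.4, -1.28], [-0.07, 0, 0]], [40, [1.37, -0.4, -1.28], [-0.07, 0, 0]]]'

```text
t: 31.8
ee_pos: [632.8, 208.4, 164.1]
tool_rot: [-0.254, 1.568, -2.523]
contact_force: [-0.2, 0.3, -2.6]
finger_gap: 0.667
```

```bash
python3 -c "
from h import *
ystat();wshot('w25');plan([633.1,206.2,150],-40.1)
a=cv2.imread('pics/w25.png')[70:340,220:420]
cv2.imwrite('pics/w25c.png',cv2.resize(a,None,fx=2.2,fy=2.2,interpolation=2))
print([ (tproj([0,0,0]))])
P,R=tool()
for z,c in((54,(667.73,247.73)),):
  print('tip expected px',wproj([*c,74],P,R))"
```

```text
t 31.8 p [632.8 208.4 164.1] yaw -39.97 tilt [-1.    -0.001  0.003] F [-0.2  0.3 -2.6] gap 0.667 q [-0.79  0.68  0.56  1.71 -0.44  0.88 -0.74]
shift [0.597 0.052 0.073] turn [0.019 0.012 0.001] dist 15.085196426011438
[array([319.92637725, 364.99843407])]
tip expected px [321.26127167 153.74723836]
```

View pics/w25c.png

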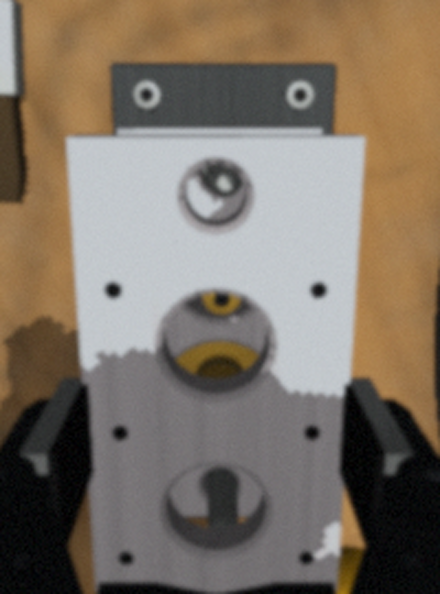

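The pillar tip through the hole agrees with its earlier measurement (322,153). I need +1.7 mm tool-y and +1.8 mm tool-z.

Call:
send_rows --steps '[[40, [0, 0.07, 0.07], [0, 0, 0]], [40, [0.2, 0.07, 0.07], [0, 0, 0]], [40, [0.4, 0.07, 0.07], [0, 0, 0]], [40, [0.5, 0.07, 0.07], [0, 0, 0]], [40, [0.5, 0.07, 0.07], [0, 0, 0]], [40, [0.5, 0.07, 0.07], [0, 0, 0]]]'

```text
t: 32.35
ee_pos: [633.5, 206.9, 152.6]
tool_rot: [-0.628, 1.57, -2.896]
contact_force: [0.5, 0.4, -2.2]
finger_gap: 0.668
```

```bash
python3 -c "
from h import *
ystat();wshot('w26')
a=cv2.imread('pics/w26.png')[70:340,220:420]
cv2.imwrite('pics/w26c.png',cv2.resize(a,None,fx=2.2,fy=2.2,interpolation=2))
print('goal tip px',tproj([state()['ee_pos'][2]-74,-0.4,-54.3]), 'near', tproj([state()['ee_pos'][2]-74,-0.4,53.7]))
plan([633.1,206.2,150],-40.1)"
```

```text
t 32.35 p [633.5 206.9 152.6] yaw -39.92 tilt [-1. -0.  0.] F [ 0.5  0.4 -2.2] gap 0.668 q [-0.78  0.69  0.55  1.72 -0.45  0.86 -0.73]
goal tip px [318.46730825 152.58667507] near [318.42559253 330.27114027]
shift [ 0.114 -0.002  0.037] turn [0.029 0.    0.   ] dist 3.0021699390850056
```

View pics/w26c.png

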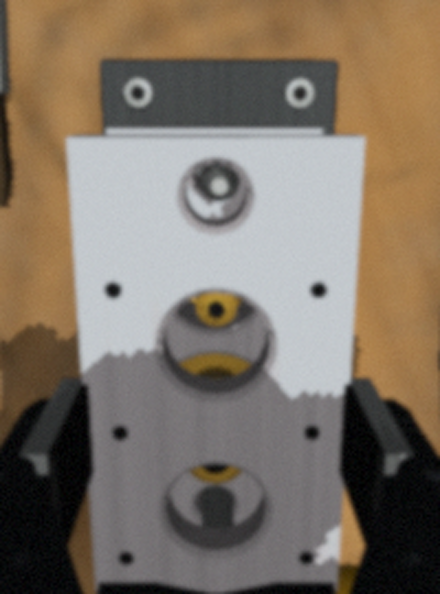

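Call:
send_rows --steps '[[40, [0.1, 0.015, 0.035], [0, 0, 0]], [40, [0.2, 0.015, 0.035], [0, 0, 0]], [40, [0.4, 0.015, 0.035], [0, 0, 0]], [40, [0.6, 0.015, 0.035], [0, 0, 0]], [40, [0.6, 0.015, 0.035], [0, 0, 0]]]'

```text
t: 32.82
ee_pos: [632.7, 205.9, 136.5]
tool_rot: [-0.569, 1.569, -2.836]
contact_force: [0.3, -0.3, -2.3]
finger_gap: 0.671
```

```bash
python3 -c "
from h import *
ystat();wshot('w27')
a=cv2.imread('pics/w27.png')[70:340,220:420]
cv2.imwrite('pics/w27c.png',cv2.resize(a,None,fx=2.2,fy=2.2,interpolation=2))
plan([633.3,206.2,112.5],-40.1)"
```

```text
t 32.82 p [632.7 205.9 136.5] yaw -39.92 tilt [-1.    -0.001  0.002] F [ 0.3 -0.3 -2.3] gap 0.671 q [-0.78  0.71  0.54  1.73 -0.47  0.84 -0.72]
shift [ 0.977  0.005 -0.022] turn [0.03  0.013 0.008] dist 24.431972056376893
```

View pics/w27c.png

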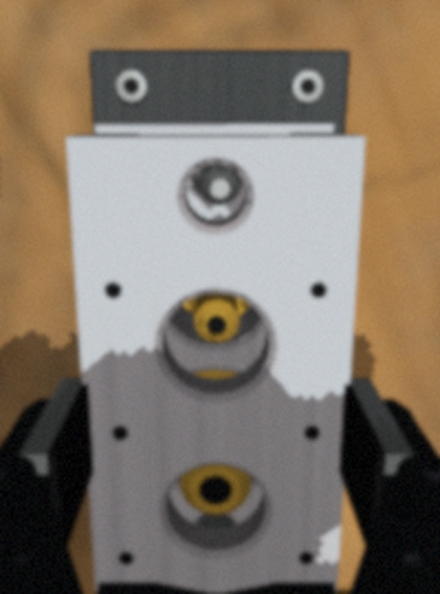

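The tip is in the hole and both stems are centred in the fill holes, with no contact. Lowering.

Call:
send_rows --steps '[[40, [0.15, 0, 0], [0.03, 0, 0]], [40, [0.3, 0, 0], [0.03, 0, 0]], [40, [0.45, 0, 0], [0.03, 0, 0]], [40, [0.6, 0, 0], [0.03, 0, 0]], [40, [0.6, 0, 0], [0.03, 0, 0]]]'

```text
t: 33.28
ee_pos: [632.9, 205.9, 121.8]
tool_rot: [-0.532, 1.569, -2.803]
contact_force: [-0.4, 0.1, -2.9]
finger_gap: 0.67
```

```bash
python3 -c "
from h import *
ystat();plan([633.1,206.2,112.5],-40.1)"
```

```text
t 33.28 p [632.9 205.9 121.8] yaw -40.1 tilt [-1.    -0.001  0.001] F [-0.4  0.1 -2.9] gap 0.67 q [-0.77  0.73  0.53  1.73 -0.48  0.81 -0.72]
shift [ 0.374 -0.003 -0.016] turn [-0.001  0.012  0.007] dist 9.346336983365095
```

Call:
send_rows --steps '[[40, [0.12, 0, 0], [0, 0, 0]], [40, [0.22, 0, 0], [0, 0, 0]], [40, [0.3, 0, 0], [0, 0, 0]], [40, [0.36, 0, 0], [0, 0, 0]], [40, [0.36, 0, 0], [0, 0, 0]], [40, [0.36, 0, 0], [0, 0, 0]]]'

```text
t: 33.78
ee_pos: [633.4, 205.9, 113.8]
tool_rot: [-1.024, 1.571, 2.988]
contact_force: [0.1, 0.4, -2.4]
finger_gap: 0.673
```

```bash
python3 -c "
from h import *
ystat()"
```

```text
t 33.78 p [633.4 205.9 113.8] yaw -40.11 tilt [-1. -0.  0.] F [ 0.1  0.4 -2.4] gap 0.673 q [-0.76  0.74  0.52  1.74 -0.48  0.8  -0.71]
```

Call:
send_rows --steps '[[40, [0.04, 0, 0], [0, 0, 0]], [40, [0.06, 0, 0], [0, 0, 0]], [40, [0.06, 0, 0], [0, 0, 0]], [40, [0.06, 0, 0], [0, 0, 0]]]'

```text
t: 34.12
ee_pos: [633.6, 205.9, 112.7]
tool_rot: [2.79, 1.57, 0.519]
contact_force: [-0.7, -0.0, -0.4]
finger_gap: 0.671
```

Call:
send_rows --steps '[[75, [0, 0, 0], [0, 0, 0]], [100, [0, 0, 0], [0, 0, 0]], [100, [0, 0, 0], [0, 0, 0]], [100, [0, 0, 0], [0, 0, 0]], [100, [0, 0, 0], [0, 0, 0]]]'

```text
t: 34.53
ee_pos: [633.6, 205.9, 112.5]
tool_rot: [2.603, 1.571, 0.332]
contact_force: [-0.0, -0.6, 0.2]
finger_gap: 1.001
```

Call:
send_rows --steps '[[100, [-0.4, 0, 0], [0, 0, 0]], [100, [-1.2, 0, 0], [0, 0, 0]], [100, [-2.1, 0, 0], [0, 0, 0]], [100, [-3, 0, 0], [0, 0, 0]], [100, [-3.7, 0, 0], [0, 0, 0]], [100, [-4.4, 0, 0], [0, 0, 0]], [100, [-4.4, 0, 0], [0, 0, 0]], [100, [-4.4, 0, 0], [0, 0, 0]]]'

```text
t: 35.2
ee_pos: [634.0, 206.0, 223.9]
tool_rot: [2.738, 1.568, 0.467]
contact_force: [-0.1, -0.4, -0.4]
finger_gap: 1.002
```

```bash
python3 -c "
from h import *
ystat();wshot('w28')
a=cv2.imread('pics/w28.png')[80:290,240:400]
cv2.imwrite('pics/w28c.png',cv2.resize(a,None,fx=2.8,fy=2.8,interpolation=2))
p,d=read_camera('scene');cv2.imwrite('pics/s28.png',cv2.resize(p[150:230,270:390,::-1],None,fx=6,fy=6,interpolation=2))
"
```

```text
t 35.2 p [634.  206.  223.9] yaw -40.11 tilt [-1.     0.001 -0.002] F [-0.1 -0.4 -0.4] gap 1.002 q [-0.82  0.61  0.6   1.68 -0.4   0.98 -0.77]
```

View pics/w28c.png

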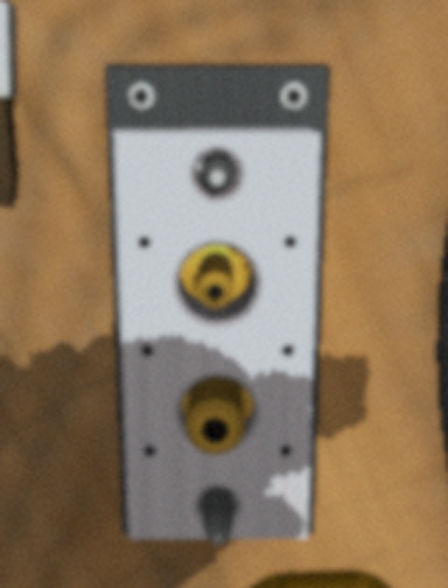

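View pics/s28.png

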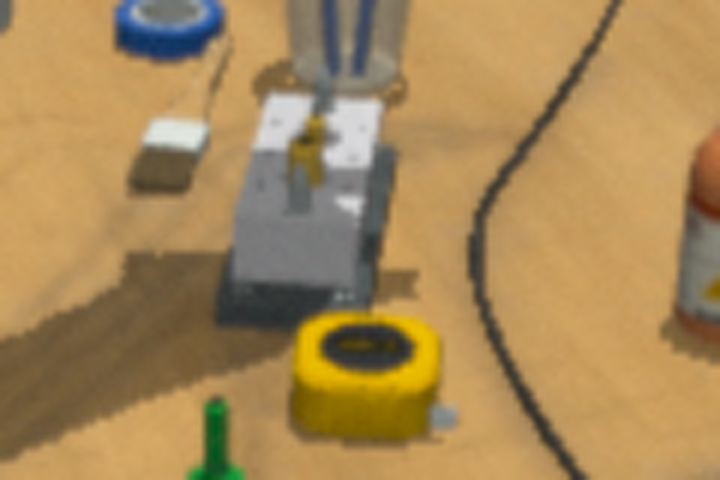

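Cover is on, flush over the frame with the stems through it. As a last check I'll read the cover's height and tilt from depth.

```bash
python3 -c "
from h import *
d=np.load('pics/w28.npy');q=np.load('pics/w28_pose.npz');m=camera_model('wrist');T=m['tool_from_camera'];Ki=np.linalg.inv(m['camera_matrix'])
def z(cx,cy):
  o=[]
  for u in range(cx-2,cx+3):
    for v in range(cy-2,cy+3):
      x=T[:3,:3]@(Ki@[u,v,1.]*d[v,u])+T[:3,3];o.append(q['R']@x+q['p'])
  return np.median(o,0).round(1)
for c in((90,)+(155,),(130,140),(310,140),(140,310),(300,310),(150,510),(280,510),(190,92),(245,92)):
  print(c,z(int(240+c[0]/2.8),int(80+c[1]/2.8)))
"
```

```text
(90, 155) [634.8 278.9  -0.9]
(130, 140) [654.2 271.1  52. ]
(310, 140) [694.  237.5  51.6]
(140, 310) [623.  231.4  51.3]
(300, 310) [660.8 199.9  51.4]
(150, 510) [579.6 178.2  51. ]
(280, 510) [613.  150.4  51.2]
(190, 92) [675.9 272.3  15.4]
(245, 92) [690.  260.4  15.6]
```

The cover top reads 51–52 mm everywhere (52 expected, flat) and the base top 15.5 mm. Everything is released and the arm is clear, so I'm handing in.

```bash
python3 -c "
from station import *
print(finish_job())"
```

```text
the job is handed in; nothing more can be done
None
```

The mould is assembled and handed in at about 35 s of the 128 s allowed; `finish_job()` gives no verdict. The frame is over both pillars, the large and small brass inserts stand in their own bores, and the cover is on over the pillars and stems. I left the green and red look-alikes alone.

**Last checks:**
- **Height and tilt:** the wrist camera's depth reads the cover top at 51.0–52.0 mm at six spots, against 52 expected. That puts everything beneath it fully home and the tilt far below the limit.
- **Position:** the pictures show the stems coming up through the fill holes and the pillars through their holes.
- **Release:** the gripper was open and raised more than 100 mm above the parts. The wrist force read about zero, and no seating step showed more than light contact.

**Disagreements:**
- The top and wrist cameras differed by 2–3 mm on part positions, so I aligned each part by the wrist view.
- The frame appears to sit about 1–1.5 mm off the pillar centres, within its hole clearance and the 4 mm limit.
- I did not measure the inserts' final offsets in their bores. I only saw them standing upright and roughly central.

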